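Gauge the spare spice-jar lids, cap the open jars, shut the reject tin

ROBOT

A 7-joint arm with a two-finger parallel gripper is mounted at the origin on the work surface. World frame = base frame: x ahead of the robot, y to its left, z up, the work surface at z = 0. Lengths are in m, angles in degrees, forces in N, time in s.
With the tool pointing down it reaches from about 0.35 to 0.9 m from the base axis. Payload 8.1 kg.
Tool frame: the origin (TCP) lies midway between the tips of the shut fingers; the grasp point (between the pads) lies env.grip_depth behind it (env.grip_depth is the distance from the TCP to the grasp point, in m); z points along the fingers, x is the direction in which the jaws open and shut, and the axes are right-handed (so a half turn about z gives the same grasp; the last joint's range is limited). The gripper opens to 92 mm and grips with 3 to 60 N. Pads are 19 mm wide; open, the fingers measure 130 mm over their backs; the gripper's body (75 mm by 190 mm) begins 47 mm behind the grasp point.
Start: joints at [-72.571, 24.895, 1.432, 90.138, -0.665, 64.973, -4.303], TCP at [0.247, 0.574, 0.227] pointing down, gripper open.
Joint ranges: [-149.89, 149.89], [-25.12, 119.58], [-72.63, 75.52], [4.76, 147.25], [-75.54, 255.54], [6.69, 114.76], [-157.13, 157.13]. Speed limits (degrees/s): [127.2, 127.2, 172.46, 172.46, 180, 180, 180].

INTERFACE

Orientations are given as [roll, pitch, yaw] about the fixed x, y, z axes, in that order (R = Rz(yaw) Ry(pitch) Rx(roll)).
In Python, from rig import env gives the robot as it stands.
- The arm moves only by the tool apply_moves, never from a script. Its argument "rows" is a list of rows, each an object with "dp": the shift along the tool's x, y, z normalised to -1 to 1, where 1 is 0.2 m, a list of three; "roll": the turn about the tool's z normalised to -1 to 1, where 1 is pi rad; "hand": the closure, from 0 (fully open) to 1 (shut). A call has 1 to 10 rows; each row is the pose to reach, as a shift and turn from the pose commanded when the call began, along the tool's axes at that moment, turning the shorter way round; what a row does not reach only later rows make up. A row lasts 1/12 s, in which the tool goes at most 41.7 mm and 7.16 degrees, less where a joint would pass 70% of its speed; a pose out of reach is approached as far as the arm can. A call with a number of a shift or a turn outside -1 to 1 is refused whole. A call with a gripper value outside its range is refused whole. The fingers move at their own pace and stop on an object; "grip_force" is the grip in N (left out, the last holds). Time passes only in rows, so rows that repeat a pose let the fingers close. It gives the time, the measured TCP pose, the force and the opening at its end, in the units of the state.
- env.get_state(): the state, without advancing time (a new reading comes with each control period).
- env.read_camera(name): name is "scene" or "side" or "wrist"; returns the picture (384x512x3 uint8, red, green, blue); there is no depth.
- env.calibration(name): a dict with "camera_matrix" (3x3 intrinsics, pixels), "k1" (the pictures are not rectified: a ray, as slopes to the right and down, at radius r is drawn at 1 + k1 r^2 times it, then the intrinsics apply), "R" (3x3) and "t" (3): a world point X has camera coordinates R X + t; the wrist camera has in their place "hand_eye" (4x4, takes a point from camera to tool coordinates, whose origin is the TCP and whose axes are the tool frame's). Camera axes: x right, y down, z forward; pixel columns grow to the right and rows downward; lengths in m; the calibration is good to about 2 mm. A picture is of the moment at which its call begins: read the wrist's pose just before it. calibration takes no time and is no camera call.
- env.hand_in(): hands the job in, once; it reports no verdict.
The state is a dict: "time_s": time; "joint_pos": joint angles; "joint_vel": joint speeds; "effort": joint torques, N m; "position": TCP position; "orientation": TCP orientation; "force": force on the tool from outside, world axes, zero at the start; "wrist_torque": the same for the moment, N m; "finger_gap": opening from 0.0 (shut) to 1.0 (fully open).
Only numpy, scipy, OpenCV 4.12 (cv2) and the standard library are available. Lean on these libraries where they do the work, as an engineer would, in place of code of your own. Each camera call takes 0.05 s, during which the arm holds its last target.

TASK

Some of the loose red lids lying in a row are too tight: one after another, starting with the one nearest the steel tin and working along the row towards the carousel, slide each lid down over the steel gauge pin as far as it will go by itself. A lid that goes right down to the base is to be seated fully on one of the open jars of the carousel (leave the jars that already have lids as they are); a lid that stops at the step goes into the steel tin. When all are sorted, shut the tin's lid, and do not disturb the small katori or the spatula.

Things in the scene. Friction and masses are not known exactly. Their poses are not given: they have to be found in the camera images.
- lid_1a: Loose red press-button jar lid: cap 46 mm across, 38 mm high plus a 4 mm button, 31 mm deep inside, 30 g. Bore underneath 36 mm (right) or 29 mm (tight); both kinds look alike, only the gauge tells. Origin: centre of its lower rim, z up. Place 1 in the row (1 nearest the steel tin, 4 nearest the carousel); of lid_1a and lid_1b exactly one is there.
- lid_1b: Loose red press-button jar lid: cap 46 mm across, 38 mm high plus a 4 mm button, 31 mm deep inside, 30 g. Bore underneath 36 mm (right) or 29 mm (tight); both kinds look alike, only the gauge tells. Origin: centre of its lower rim, z up. Place 1 in the row (1 nearest the steel tin, 4 nearest the carousel); of lid_1a and lid_1b exactly one is there.
- lid_2a: Loose red press-button jar lid: cap 46 mm across, 38 mm high plus a 4 mm button, 31 mm deep inside, 30 g. Bore underneath 36 mm (right) or 29 mm (tight); both kinds look alike, only the gauge tells. Origin: centre of its lower rim, z up. Place 2 in the row (1 nearest the steel tin, 4 nearest the carousel); of lid_2a and lid_2b exactly one is there.
- lid_2b: Loose red press-button jar lid: cap 46 mm across, 38 mm high plus a 4 mm button, 31 mm deep inside, 30 g. Bore underneath 36 mm (right) or 29 mm (tight); both kinds look alike, only the gauge tells. Origin: centre of its lower rim, z up. Place 2 in the row (1 nearest the steel tin, 4 nearest the carousel); of lid_2a and lid_2b exactly one is there.
- lid_3a: Loose red press-button jar lid: cap 46 mm across, 38 mm high plus a 4 mm button, 31 mm deep inside, 30 g. Bore underneath 36 mm (right) or 29 mm (tight); both kinds look alike, only the gauge tells. Origin: centre of its lower rim, z up. Place 3 in the row (1 nearest the steel tin, 4 nearest the carousel); of lid_3a and lid_3b exactly one is there.
- lid_3b: Loose red press-button jar lid: cap 46 mm across, 38 mm high plus a 4 mm button, 31 mm deep inside, 30 g. Bore underneath 36 mm (right) or 29 mm (tight); both kinds look alike, only the gauge tells. Origin: centre of its lower rim, z up. Place 3 in the row (1 nearest the steel tin, 4 nearest the carousel); of lid_3a and lid_3b exactly one is there.
- lid_4a: Loose red press-button jar lid: cap 46 mm across, 38 mm high plus a 4 mm button, 31 mm deep inside, 30 g. Bore underneath 36 mm (right) or 29 mm (tight); both kinds look alike, only the gauge tells. Origin: centre of its lower rim, z up. Place 4 in the row (1 nearest the steel tin, 4 nearest the carousel); of lid_4a and lid_4b at most one is there.
- lid_4b: Loose red press-button jar lid: cap 46 mm across, 38 mm high plus a 4 mm button, 31 mm deep inside, 30 g. Bore underneath 36 mm (right) or 29 mm (tight); both kinds look alike, only the gauge tells. Origin: centre of its lower rim, z up. Place 4 in the row (1 nearest the steel tin, 4 nearest the carousel); of lid_4a and lid_4b at most one is there.
- gauge_seat (a point): Fixed steel gauge pin upright on a dark 90 x 90 x 12 mm base; point on the pin's axis on top of the base, z up. Above it the pin is 33 mm across up to 12 mm, tapers to 25 mm at 15 mm (the step) and ends in a bevelled tip 19 mm across at 28 mm. A right lid's rim comes to rest on the base, a tight one's on the step about 13 mm higher.
- jar_0 (a point): Glass jar 0 of six on the white, stiffly turning carousel (236 mm across; jars 85 mm from its axis, 60 degrees apart). Jar 48 mm across; point on its axis on the flat shoulder, 72 mm above the table, z up, where a seated lid's rim rests. The neck is 31 mm across, 22 mm high, bevelled. Central post 117 mm high, up to 36 mm across.
- jar_1 (a point): Glass jar 1 of six on the white, stiffly turning carousel (236 mm across; jars 85 mm from its axis, 60 degrees apart). Jar 48 mm across; point on its axis on the flat shoulder, 72 mm above the table, z up, where a seated lid's rim rests. The neck is 31 mm across, 22 mm high, bevelled. Central post 117 mm high, up to 36 mm across.
- jar_2 (a point): Glass jar 2 of six on the white, stiffly turning carousel (236 mm across; jars 85 mm from its axis, 60 degrees apart). Jar 48 mm across; point on its axis on the flat shoulder, 72 mm above the table, z up, where a seated lid's rim rests. The neck is 31 mm across, 22 mm high, bevelled. Central post 117 mm high, up to 36 mm across.
- jar_3 (a point): Glass jar 3 of six on the white, stiffly turning carousel (236 mm across; jars 85 mm from its axis, 60 degrees apart). Jar 48 mm across; point on its axis on the flat shoulder, 72 mm above the table, z up, where a seated lid's rim rests. The neck is 31 mm across, 22 mm high, bevelled. Central post 117 mm high, up to 36 mm across.
- jar_4 (a point): Glass jar 4 of six on the white, stiffly turning carousel (236 mm across; jars 85 mm from its axis, 60 degrees apart). Jar 48 mm across; point on its axis on the flat shoulder, 72 mm above the table, z up, where a seated lid's rim rests. The neck is 31 mm across, 22 mm high, bevelled. Central post 117 mm high, up to 36 mm across.
- jar_5 (a point): Glass jar 5 of six on the white, stiffly turning carousel (236 mm across; jars 85 mm from its axis, 60 degrees apart). Jar 48 mm across; point on its axis on the flat shoulder, 72 mm above the table, z up, where a seated lid's rim rests. The neck is 31 mm across, 22 mm high, bevelled. Central post 117 mm high, up to 36 mm across.
- cap_a: A lid (same outside as the loose lids) that is already seated on jar 0, if present; if absent jar 0 is open. Origin: centre of its lower rim. Jars 1, 4 and 5 are always open at the start.
- cap_b: A lid (same outside as the loose lids) that is already seated on jar 2, if present; if absent jar 2 is open. Origin: centre of its lower rim. Jars 1, 4 and 5 are always open at the start.
- cap_c: A lid (same outside as the loose lids) that is already seated on jar 3, if present; if absent jar 3 is open. Origin: centre of its lower rim. Jars 1, 4 and 5 are always open at the start.
- tin: Fixed open steel tin 160 (x) x 210 (y) x 55 mm high, walls and floor 4 mm, for the rejects. Origin: centre of its underside, z up; x points away from the robot to the hinged rim.
- tin_lid (a joint): Angle of the tin's steel lid (160 x 210 x 6 mm): 0 shut; starts at 1.63 to 1.8, leaning back past upright; falls shut once pushed below about 1.5. Hinge line along the tin's y at its far upper rim (tin x = 80, z = 55 mm). Black knob 130 mm from the hinge, 35 mm off the outer face (the side away from the robot while open).
- katori: Bystander: small steel katori 68 mm across, 28 mm high. Origin: centre of its underside.
- spatula: Bystander: wooden spatula 260 mm long lying along its x axis.

How it is judged (in metres and radians):
On the way, in this order (a step that is already met when the one before it is completed fails the run):
1. the loose lid at place 1 of the row (counted from the tin) has been slid onto the gauge pin as far as it goes (to the base if right, to the step if tight) (((horizontal distance between lid_1a and gauge_seat below 0.005 m and angle between lid_1a's own z axis and vertical below 0.12 rad and z of lid_1a in the frame of gauge_seat between -0.004 and 0.004 m) or (horizontal distance between lid_1b and gauge_seat below 0.005 m and angle between lid_1b's own z axis and vertical below 0.12 rad and z of lid_1b in the frame of gauge_seat between 0.008 and 0.019 m))), for 0.2 s.
2. the loose lid at place 2 of the row (counted from the tin) has been slid onto the gauge pin as far as it goes (to the base if right, to the step if tight) (((horizontal distance between lid_2a and gauge_seat below 0.005 m and angle between lid_2a's own z axis and vertical below 0.12 rad and z of lid_2a in the frame of gauge_seat between 0.008 and 0.019 m) or (horizontal distance between lid_2b and gauge_seat below 0.005 m and angle between lid_2b's own z axis and vertical below 0.12 rad and z of lid_2b in the frame of gauge_seat between -0.004 and 0.004 m))), for 0.2 s.
3. the loose lid at place 3 of the row (counted from the tin) has been slid onto the gauge pin as far as it goes (to the base if right, to the step if tight) (((horizontal distance between lid_3a and gauge_seat below 0.005 m and angle between lid_3a's own z axis and vertical below 0.12 rad and z of lid_3a in the frame of gauge_seat between 0.008 and 0.019 m) or (horizontal distance between lid_3b and gauge_seat below 0.005 m and angle between lid_3b's own z axis and vertical below 0.12 rad and z of lid_3b in the frame of gauge_seat between -0.004 and 0.004 m))), for 0.2 s.
4. the loose lid at place 4 of the row (counted from the tin) has been slid onto the gauge pin as far as it goes (to the base if right, to the step if tight) (((horizontal distance between lid_4a and gauge_seat below 0.005 m and angle between lid_4a's own z axis and vertical below 0.12 rad and z of lid_4a in the frame of gauge_seat between -0.004 and 0.004 m) or (horizontal distance between lid_4b and gauge_seat below 0.005 m and angle between lid_4b's own z axis and vertical below 0.12 rad and z of lid_4b in the frame of gauge_seat between 0.008 and 0.019 m))), for 0.2 s.
At the end, for the whole second after the job is handed in: Every loose lid of 36 mm bore is seated on a jar (rim centre within 6 mm of the jar's shoulder point, tilt under 0.1 rad), every tight one lies in the tin, the lids that were on jars are still there (within 8 mm), the tin's lid is shut (under 0.06 rad), and the lids are at rest ((distance between lid_1a and jar_0 below 0.006 m or distance between lid_1a and jar_1 below 0.006 m or distance between lid_1a and jar_2 below 0.006 m or distance between lid_1a and jar_3 below 0.006 m or distance between lid_1a and jar_4 below 0.006 m or distance between lid_1a and jar_5 below 0.006 m) and angle between each of lid_1a, lid_2b, lid_3b, lid_4a's own z axis and vertical below 0.1 rad and linear speed of each of lid_1a, lid_1b, lid_2a, lid_2b, lid_3a, lid_3b, lid_4a, lid_4b below 0.03 m/s and x of lid_1b in the frame of tin between -0.08 and 0.08 m and y of lid_1b in the frame of tin between -0.105 and 0.105 m and z of lid_1b in the frame of tin between -0.005 and 0.055 m and x of lid_2a in the frame of tin between -0.08 and 0.08 m and y of lid_2a in the frame of tin between -0.105 and 0.105 m and z of lid_2a in the frame of tin between -0.005 and 0.055 m and (distance between lid_2b and jar_0 below 0.006 m or distance between lid_2b and jar_1 below 0.006 m or distance between lid_2b and jar_2 below 0.006 m or distance between lid_2b and jar_3 below 0.006 m or distance between lid_2b and jar_4 below 0.006 m or distance between lid_2b and jar_5 below 0.006 m) and x of lid_3a in the frame of tin between -0.08 and 0.08 m and y of lid_3a in the frame of tin between -0.105 and 0.105 m and z of lid_3a in the frame of tin between -0.005 and 0.055 m and (distance between lid_3b and jar_0 below 0.006 m or distance between lid_3b and jar_1 below 0.006 m or distance between lid_3b and jar_2 below 0.006 m or distance between lid_3b and jar_3 below 0.006 m or distance between lid_3b and jar_4 below 0.006 m or distance between lid_3b and jar_5 below 0.006 m) and (distance between lid_4a and jar_0 below 0.006 m or distance between lid_4a and jar_1 below 0.006 m or distance between lid_4a and jar_2 below 0.006 m or distance between lid_4a and jar_3 below 0.006 m or distance between lid_4a and jar_4 below 0.006 m or distance between lid_4a and jar_5 below 0.006 m) and x of lid_4b in the frame of tin between -0.08 and 0.08 m and y of lid_4b in the frame of tin between -0.105 and 0.105 m and z of lid_4b in the frame of tin between -0.005 and 0.055 m and distance between cap_a and jar_0 below 0.008 m and distance between cap_b and jar_2 below 0.008 m and distance between cap_c and jar_3 below 0.008 m and value of joint tin_lid below 0.06 rad); the robot touches nothing.
It fails at once if the small steel katori is moved more than 25 mm (distance of katori from where it was at the start of the episode above 0.025 m).
It fails at once if the wooden spatula is moved more than 25 mm (distance of spatula from where it was at the start of the episode above 0.025 m).
It fails at once if a lid that was already on a jar is lifted off (distance between cap_a and jar_0 above 0.02 m or distance between cap_b and jar_2 above 0.02 m or distance between cap_c and jar_3 above 0.02 m).
Of cap_a, cap_b only 1 to 2 are there at a start; the rules pass over those that are not, and their reading is None.
Of lid_1a, lid_1b only 1 to 1 are there at a start; the rules pass over those that are not, and their reading is None.
Of lid_2a, lid_2b only 1 to 1 are there at a start; the rules pass over those that are not, and their reading is None.
Of lid_3a, lid_3b only 1 to 1 are there at a start; the rules pass over those that are not, and their reading is None.
Of lid_4a, lid_4b, cap_c only 1 to 1 are there at a start; the rules pass over those that are not, and their reading is None.
At some moment in a run one of lid_1a, lid_1b, lid_2a, lid_2b, lid_3a, lid_3b, lid_4a, lid_4b may be knocked a few centimetres aside while the robot is not near it.
It also fails if it takes over 210 s, if anything falls off the work surface, if the arm or the gripper's body presses on something with over 40 N, if the wrist force passes 120 N, or if a joint passes its speed limit or range.

## Working session

There is one attempt and no reset: what is moved stays moved. The work goes in short steps, Python scripts to look and compute and a tool call to move; the robot and the scene stay as the last step left them, time stands still between calls to the robot, and variables do not carry over. Pictures are saved under pics/ and viewed, and the job is handed in when it is done.

Besides the shell and the picture viewer there is one more tool, called after "Request:" as name([rows], argument=value, ...), one row to a line, values as JSON. apply_moves: Moves the arm, as the interface text tells. Its arguments: {"type":"object","properties":{"rows":{"type":"array"},"grip_force":{"type":"number"}},"required":["rows"]}

```bash
mkdir -p pics; ls
python3 - <<'E'
from rig import env
import cv2,json
s=env.get_state(); print({k:s[k] for k in s}); print(env.grip_depth)
for n in ["scene","side","wrist"]:
    c=env.calibration(n); print(n,c)
    im=env.read_camera(n); cv2.imwrite(f"pics/{n}0.png",im[:,:,::-1])
E
```

```text
pics
{'time_s': 0.0, 'joint_pos': array([-72.57053959,  24.93563646,   1.42930325,  90.19123061,
        -0.6647207 ,  64.9721943 ,  -4.30251443]), 'joint_vel': array([ 0.0228338 ,  0.05213357,  0.07582777, -0.06849361, -0.02127689,
       -0.0560294 ,  0.02477413]), 'effort': array([-2.17950044e-03, -6.67827988e+01,  9.83553194e-01, -3.14471233e+01,
       -6.08260953e-02,  4.23333503e-02,  1.58638977e-04]), 'position': array([0.24712693, 0.57349426, 0.22593912]), 'orientation': array([1.79992507e+02, 9.04531033e-02, 6.66897249e+01]), 'force': array([ 0.08721592, -0.36308293, -0.84958422]), 'wrist_torque': array([0.03063211, 0.01672836, 0.02967991]), 'finger_gap': 0.9969258403375738}
0.0188
scene {'camera_matrix': array([[485.07909765,   0.        , 262.85154562],
       [  0.        , 485.07909765, 190.94257355],
       [  0.        ,   0.        ,   1.        ]]), 'k1': -0.1220254265049876, 'R': array([[-0.39569168,  0.91836715,  0.00546496],
       [ 0.77749519,  0.33815029, -0.53024109],
       [-0.48880398, -0.20556301, -0.8478293 ]]), 't': array([ 0.20928969, -0.38271149,  1.7
[... 282 characters left out ...]
0915766, -0.5328733 , -0.83912493],
       [ 0.15030829,  0.82561408, -0.54384631]]), 't': array([-0.56697833,  0.10253733,  0.98201466])}
wrist {'camera_matrix': array([[296.37468804,   0.        , 254.36050296],
       [  0.        , 296.37468804, 191.87961941],
       [  0.        ,   0.        ,   1.        ]]), 'k1': -0.021979662375340908, 'hand_eye': array([[ 9.99999464e-01,  7.23314478e-04, -7.40268851e-04,
        -1.13155081e-03],
       [-4.69341156e-04,  9.54400760e-01,  2.98528004e-01,
        -8.01712982e-02],
       [ 9.22442782e-04, -2.98527497e-01,  9.54400588e-01,
        -1.56946480e-01],
       [ 0.00000000e+00,  0.00000000e+00,  0.00000000e+00,
         1.00000000e+00]])}
```

View pics/scene0.png

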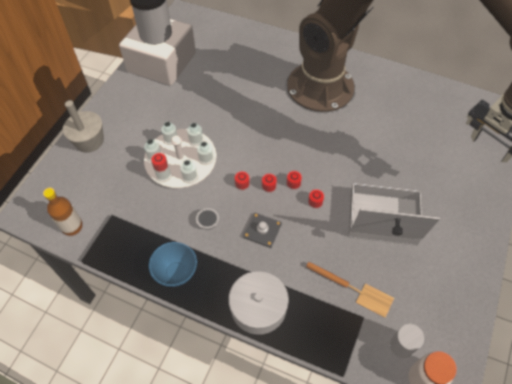

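View pics/side0.png

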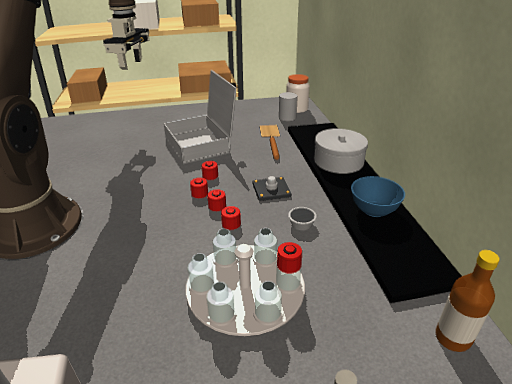

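View pics/wrist0.png

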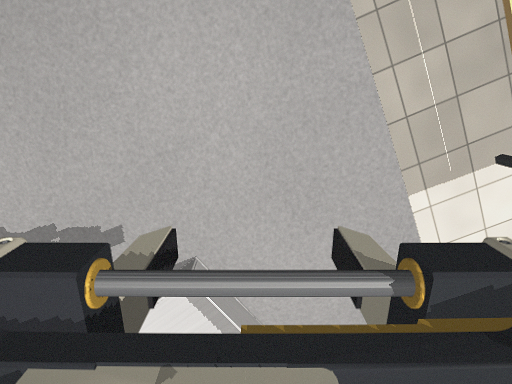

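```bash
cat > h.py <<'E'
from rig import env
import cv2, numpy as np
from scipy.spatial.transform import Rotation as Rn
def cam(n, st=None):
    c=env.calibration(n); K=np.array(c['camera_matrix']); k1=c['k1']
    if n=='wrist':
        st=st or env.get_state()
        T=np.eye(4); T[:3,:3]=Rn.from_euler('xyz',st['orientation'],degrees=True).as_matrix(); T[:3,3]=st['position']
        M=np.linalg.inv(T@np.array(c['hand_eye'])); R,t=M[:3,:3],M[:3,3]
    else: R,t=np.array(c['R']),np.array(c['t'])
    return K,np.array([k1,0,0,0.]),R,t
def proj(C,X):
    K,d,R,t=C; return cv2.projectPoints(np.array(X,float).reshape(-1,1,3),cv2.Rodrigues(R)[0],t,K,d)[0][:,0]
def back(C,uv,z):
    K,d,R,t=C
    p=cv2.undistortPoints(np.array(uv,float).reshape(-1,1,2),K,d)[:,0]
    r=np.c_[p,np.ones(len(p))]@R; o=-R.T@t
    return o+r*((z-o[2])/r[:,2])[:,None]
def shot(n,name,crop=None,scale=1):
    st=env.get_state(); im=np.ascontiguousarray(env.read_camera(n)[:,:,::-1])
    cv2.imwrite(f'pics/{name}_full.png',im)
    if crop:
        x0,y0,x1,y1=crop; im=im[y0:y1,x0:x1]
    if scale!=1: im=cv2.resize(im,None,fx=scale,fy=scale,interpolation=cv2.INTER_CUBIC)
    cv2.imwrite(f'pics/{name}.png',im); return st
E
python3 - <<'E'
import cv2
im=cv2.imread('pics/scene0.png')
def c(im,x0,y0,x1,y1,s,n): cv2.imwrite(n,cv2.resize(im[y0:y1,x0:x1],None,fx=s,fy=s,interpolation=cv2.INTER_CUBIC))
c(im,220,150,350,250,6,'pics/s_lids.png')
c(im,130,105,230,195,6,'pics/s_car.png')
c(im,335,170,445,250,7,'pics/s_tin.png')
s=cv2.imread('pics/side0.png')
c(s,180,140,330,240,5,'pics/d_lids.png')
c(s,180,220,310,335,5,'pics/d_car.png')
E
```

```text
(no output)
```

View pics/s_lids.png

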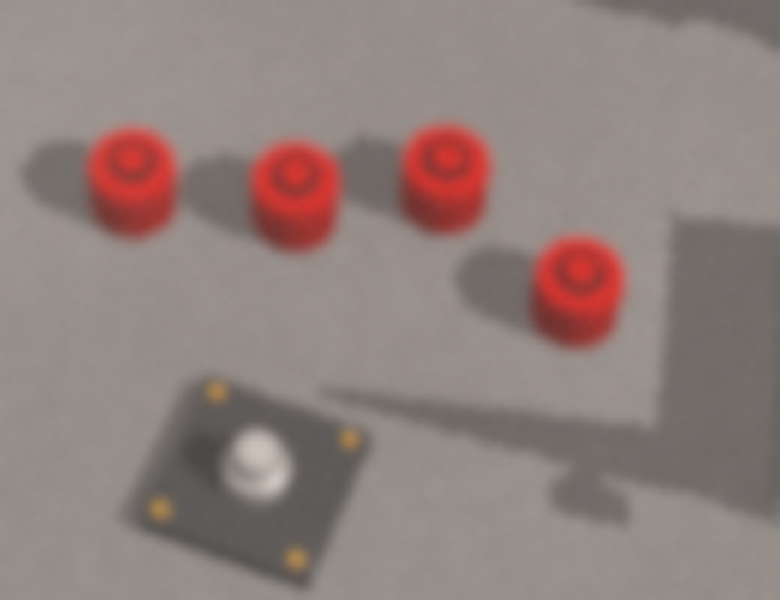

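View pics/s_car.png

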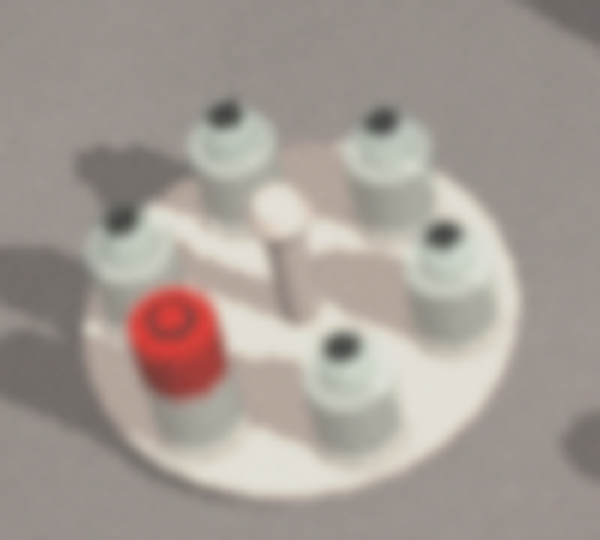

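View pics/s_tin.png

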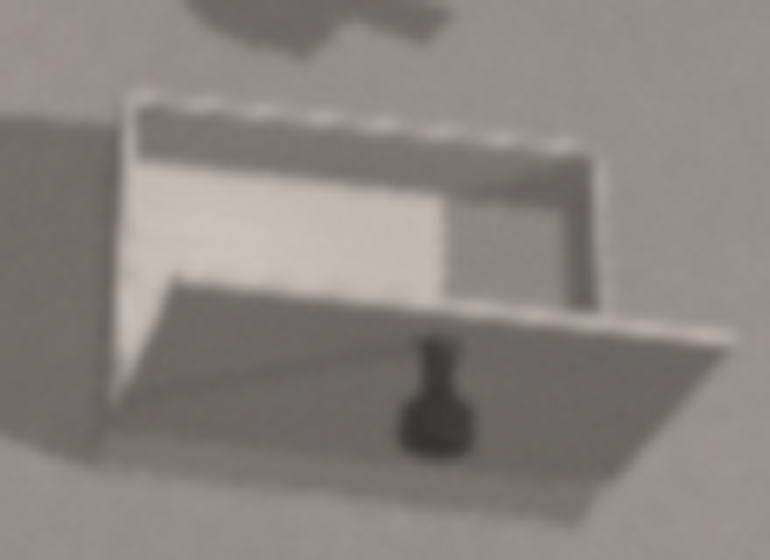

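View pics/d_lids.png

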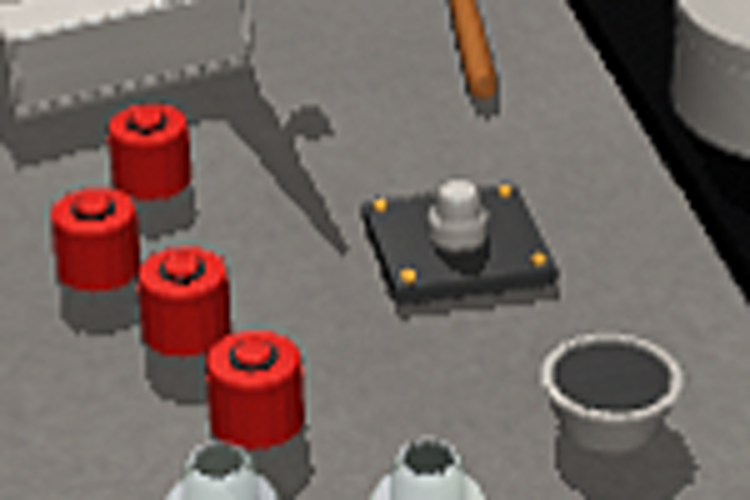

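View pics/d_car.png

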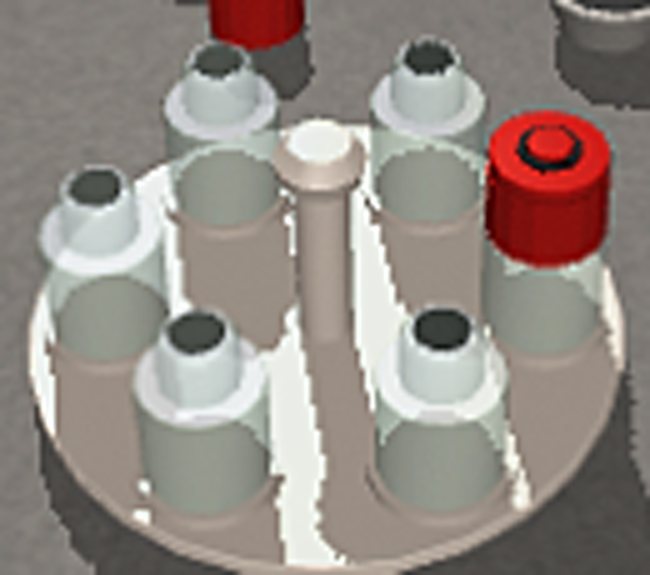

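```bash
cat > meas.py <<'E'
from h import *
from scipy.optimize import least_squares
S=cam('scene');D=cam('side')
def up(c,s,o): return (np.array(c)+.5)/s-.5+np.array(o)
pts={'lid1':((580,270),(147,115),.042),'lid2':((447,157),(95,200),.042),'lid3':((297,174),(186,258),.042),'lid4':((133,158),(253,350),.042),
'tip':((258,448),(460,188),.040)}
car={'A':((443,235),(218,58),.094),'B':((342,346),(428,58),.094),'C':((171,317),(550,140),.114),'D':((121,220),(442,330),.094),'E':((224,116),(196,332),.094),'F':((382,121),(95,186),.094),'post':((280,212),(320,142),.117)}
for d,so,do in ((pts,(220,150),(180,140)),(car,(130,105),(180,220))):
  for n,(a,b,z) in d.items():
    a=up(a,6,so);b=up(b,5,do)
    pa=back(S,[a],z)[0];pb=back(D,[b],z)[0]
    r=least_squares(lambda X:np.r_[proj(S,X)[0]-a,proj(D,X)[0]-b],pa).x
    print(n,z,pa[:2].round(4),pb[:2].round(4),r.round(4))
# base dots
for q in ((216,391),(348,438),(160,509),(296,558)): print('dot',back(S,[up(q,6,(220,150))],.012)[0].round(4))
for q in ((380,204),(504,190),(408,275),(538,259)): print('dotS',back(D,[up(q,5,(180,140))],.012)[0].round(4))
# tin rim corners z=.055 (near-left, near-right)
for q in ((132,100),(592,150),(118,390)): print('tin',back(S,[up(q,7,(335,170))],.055)[0].round(4))
E
python3 meas.py
```

```text
lid1 0.042 [0.4695 0.1508] [0.4726 0.1557] [0.472  0.151  0.0449]
lid2 0.042 [0.4323 0.0639] [0.4365 0.0684] [0.4357 0.0642 0.0452]
lid3 0.042 [ 0.4731 -0.0033] [0.4788 0.0022] [ 0.4775 -0.0027  0.046 ]
lid4 0.042 [ 0.4978 -0.085 ] [ 0.5019 -0.084 ] [ 0.5008 -0.085   0.0435]
tip 0.04 [0.627  0.0412] [0.633  0.0439] [0.6306 0.041  0.0429]
A 0.094 [ 0.4668 -0.229 ] [ 0.4704 -0.2255] [ 0.4697 -0.2281  0.0965]
B 0.094 [ 0.5502 -0.2438] [ 0.5543 -0.2423] [ 0.5532 -0.2436  0.0957]
C 0.114 [ 0.5803 -0.3226] [ 0.5837 -0.3219] [ 0.5827 -0.3227  0.1151]
D 0.094 [ 0.5248 -0.3892] [ 0.5284 -0.3883] [ 0.5276 -0.389   0.0953]
E 0.094 [ 0.4418 -0.3741] [ 0.4445 -0.3728] [ 0.4441 -0.3737  0.0953]
F 0.094 [ 0.4114 -0.2941] [ 0.4154 -0.292 ] [ 0.4149 -0.2935  0.0959]
post 0.117 [ 0.5017 -0.3028] [ 0.4992 -0.3094] [ 0.4997 -0.3049  0.113 ]
dot [0.5918 0.0031 0.012 ]
dot [0.5901 0.0744 0.012 ]
dot [0.6637 0.0046 0.012 ]
dot [0.6616 0.0765 0.012 ]
dotS [0.5953 0.0803 0.012 ]
dotS [0.6674 0.0808 0.012 ]
dotS [0.5966 0.0073 0.012 ]
dotS [0.6685 0.0083 0.012 ]
tin [0.3958 0.244  0.055 ]
tin [0.3392 0.4387 0.055 ]
tin [0.5352 0.2823 0.055 ]
```

```bash
cat >> h.py <<'E'
def plan(x,y,z,yaw=None):
    s=env.get_state(); R=Rn.from_euler('xyz',s['orientation'],degrees=True).as_matrix()
    d=R.T@(np.array([x,y,z])-s['position'])/0.2
    yw=s['orientation'][2]
    r=0 if yaw is None else -(((yaw-yw+90)%180-90))/180
    print('t',round(s['time_s'],2),'pos',s['position'].round(4),'rpy',s['orientation'].round(2),'gap',round(s['finger_gap']*92,1),'F',s['force'].round(1))
    print('dp',d.round(3),'roll',round(r,3),'rows',int(np.ceil(max(np.linalg.norm(d)*200/41.7,abs(r)*180/7.16))))
E
python3 -c "
from h import *
plan(0.44,0.22,0.226,30)"
```

```text
t 0.15 pos [0.2472 0.5737 0.2262] rpy [1.7999e+02 6.0000e-02 6.6690e+01] gap 91.8 F [ 0.4  0.2 -0.1]
dp [-1.242  1.585  0.002] roll 0.204 rows 10
```

Request:
apply_moves([
  {"dp": [-0.62, 0.79, 0], "roll": 0.2, "hand": 0},
  {"dp": [-0.62, 0.79, 0], "roll": 0.2, "hand": 0},
  {"dp": [-0.62, 0.79, 0], "roll": 0.2, "hand": 0},
  {"dp": [-0.62, 0.79, 0], "roll": 0.2, "hand": 0},
  {"dp": [-0.62, 0.79, 0], "roll": 0.2, "hand": 0},
  {"dp": [-0.62, 0.79, 0], "roll": 0.2, "hand": 0},
], grip_force=15)

```text
time_s: 0.65
position: [0.3477, 0.3904, 0.2269]
orientation: [179.8, 0.0, 29.7]
force: [0.5, -0.0, 0.6]
finger_gap: 1.003
```

```bash
python3 -c "
from h import *
plan(0.471,0.152,0.20,0)"
```

```text
t 0.65 pos [0.3477 0.3904 0.2269] rpy [1.7981e+02 1.0000e-02 2.9720e+01] gap 92.2 F [ 0.5 -0.   0.6]
dp [-0.056  1.34   0.139] roll 0.165 rows 7
```

Request:
apply_moves([
  {"dp": [-0.05, 0.95, 0.07], "roll": 0.165, "hand": 0},
  {"dp": [-0.05, 0.95, 0.07], "roll": 0.165, "hand": 0},
  {"dp": [-0.05, 0.95, 0.07], "roll": 0.165, "hand": 0},
  {"dp": [-0.05, 0.95, 0.07], "roll": 0.165, "hand": 0},
  {"dp": [-0.05, 0.95, 0.07], "roll": 0.165, "hand": 0},
  {"dp": [-0.05, 0.95, 0.07], "roll": 0.165, "hand": 0},
])

```text
time_s: 1.15
position: [0.434, 0.2234, 0.2126]
orientation: [179.9, -0.0, 0.5]
force: [-0.5, -0.8, 0.6]
finger_gap: 1.001
```

```bash
python3 -c "
from h import *
st=shot('wrist','w1')
plan(0.471,0.152,0.20,0)
C=cam('wrist',st); print(proj(C,[[0.471,0.152,.042],[.436,.064,.042],[.476,-.002,.042],[.6295,.041,.04]]).round(1))"
```

```text
t 1.2 pos [0.4328 0.2265 0.2127] rpy [ 1.7995e+02 -1.0000e-02  7.2000e-01] gap 91.9 F [-0.   1.3 -0. ]
dp [0.187 0.375 0.064] roll 0.004 rows 3
[[284.1 230. ]
 [254.5 291.7]
 [283.2 332.6]
 [398.7 305.7]]
```

View pics/w1.png

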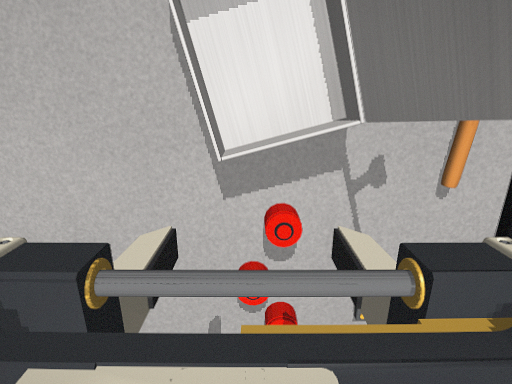

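Request:
apply_moves([
  {"dp": [0.187, 0.375, 0.5], "roll": 0.004, "hand": 0},
  {"dp": [0.187, 0.375, 0.5], "roll": 0.004, "hand": 0},
  {"dp": [0.187, 0.375, 0.5], "roll": 0.004, "hand": 0},
  {"dp": [0.187, 0.375, 0.5], "roll": 0.004, "hand": 0},
  {"dp": [0.187, 0.375, 0.5], "roll": 0.004, "hand": 0},
  {"dp": [0.187, 0.375, 0.5], "roll": 0.004, "hand": 0},
])

```text
time_s: 1.7
position: [0.4701, 0.1562, 0.1128]
orientation: [-180.0, 0.0, 0.3]
force: [0.1, 0.3, 0.3]
finger_gap: 0.998
```

```bash
python3 -c "
from h import *
st=shot('wrist','w2')
plan(0.471,0.152,0.012,0)
C=cam('wrist',st); print(proj(C,[[0.471,0.152,.042],[0.471,0.152,.0]]).round(1))"
```

```text
t 1.75 pos [0.4705 0.1568 0.1135] rpy [-1.7993e+02 -3.0000e-02  4.0000e-01] gap 92.0 F [ 0.2 -0.1 -0.7]
dp [0.002 0.025 0.507] roll 0.002 rows 3
[[255.1 206.4]
 [255.  191.2]]
```

View pics/w2.png

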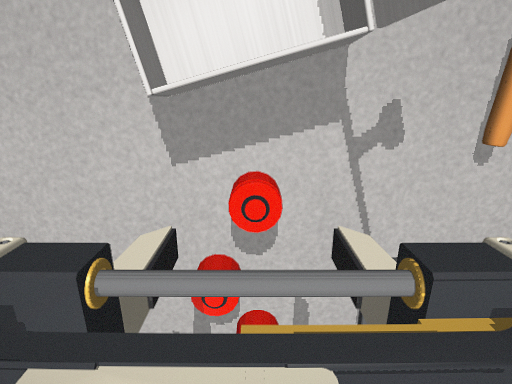

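Request:
apply_moves([
  {"dp": [0.002, 0.03, 0.2], "roll": 0.002, "hand": 0},
  {"dp": [0.002, 0.03, 0.2], "roll": 0.002, "hand": 0},
  {"dp": [0.002, 0.03, 0.2], "roll": 0.002, "hand": 0},
  {"dp": [0.002, 0.03, 0.2], "roll": 0.002, "hand": 0},
])

```text
time_s: 2.08
position: [0.4712, 0.1502, 0.0742]
orientation: [-179.9, -0.1, 0.0]
force: [0.3, 0.2, 1.0]
finger_gap: 1.003
```

```bash
python3 -c "
from h import *
plan(0.471,0.1505,0.012,0)"
```

```text
t 2.08 pos [0.4712 0.1502 0.0742] rpy [-1.7994e+02 -6.0000e-02  0.0000e+00] gap 92.3 F [0.3 0.2 1. ]
dp [-0.002 -0.001  0.311] roll 0.0 rows 2
```

Request:
apply_moves([
  {"dp": [0, 0, 0.2], "roll": 0, "hand": 0},
  {"dp": [0, 0, 0.31], "roll": 0, "hand": 0},
  {"dp": [0, 0, 0.31], "roll": 0, "hand": 0},
  {"dp": [0, 0, 0.31], "roll": 0, "hand": 0},
  {"dp": [0, 0, 0.31], "roll": 0, "hand": 1},
  {"dp": [0, 0, 0.31], "roll": 0, "hand": 1},
  {"dp": [0, 0, 0.31], "roll": 0, "hand": 1},
  {"dp": [0, 0, 0.31], "roll": 0, "hand": 1},
  {"dp": [0, 0, 0.31], "roll": 0, "hand": 1},
  {"dp": [0, 0, 0.31], "roll": 0, "hand": 1},
], grip_force=15)

```text
time_s: 2.92
position: [0.471, 0.1489, 0.0111]
orientation: [-180.0, -0.0, -0.1]
force: [-0.5, 0.2, -0.5]
finger_gap: 0.613
```

```bash
python3 -c "
from h import *
shot('wrist','w3')
plan(0.6295,0.041,0.14,0)"
```

```text
t 2.97 pos [0.4709 0.1488 0.011 ] rpy [-1.7999e+02 -1.0000e-02 -9.0000e-02] gap 52.6 F [ 0.9  0.4 -0.1]
dp [ 0.794  0.538 -0.645] roll -0.001 rows 6
```

View pics/w3.png

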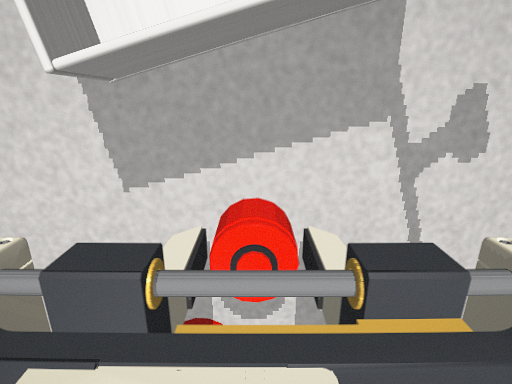

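Request:
apply_moves([
  {"dp": [0, 0, 0], "roll": 0, "hand": 1},
  {"dp": [0, 0, 0], "roll": 0, "hand": 1},
  {"dp": [0, 0, 0], "roll": 0, "hand": 1},
  {"dp": [0, 0, 0], "roll": 0, "hand": 1},
  {"dp": [0, 0, -0.3], "roll": 0, "hand": 1},
  {"dp": [0, 0, -0.6], "roll": 0, "hand": 1},
  {"dp": [0, 0, -0.6], "roll": 0, "hand": 1},
  {"dp": [0, 0, -0.6], "roll": 0, "hand": 1},
])

```text
time_s: 3.63
position: [0.4744, 0.1496, 0.1366]
orientation: [-179.8, -0.5, -0.1]
force: [0.8, 1.0, 0.2]
finger_gap: 0.51
```

```bash
python3 -c "
from h import *
st=shot('wrist','w4',(150,130,360,330),3.8)
C=cam('wrist',st); p=st['position']
print(proj(C,[[p[0],p[1],p[2]-.011+.042],[p[0],p[1]-.002,p[2]-.011+.042],[.6295,.041,.04]]).round(1))
plan(0.6295,0.041,0.13,0)"
```

```text
[[254.5 270.2]
 [254.5 273.8]
 [405.9 293.6]]
t 3.68 pos [0.4731 0.1496 0.134 ] rpy [-1.7982e+02 -3.4000e-01 -9.0000e-02] gap 47.2 F [-0.3  0.9 -1.3]
dp [0.783 0.542 0.023] roll -0.001 rows 5
```

View pics/w4.png

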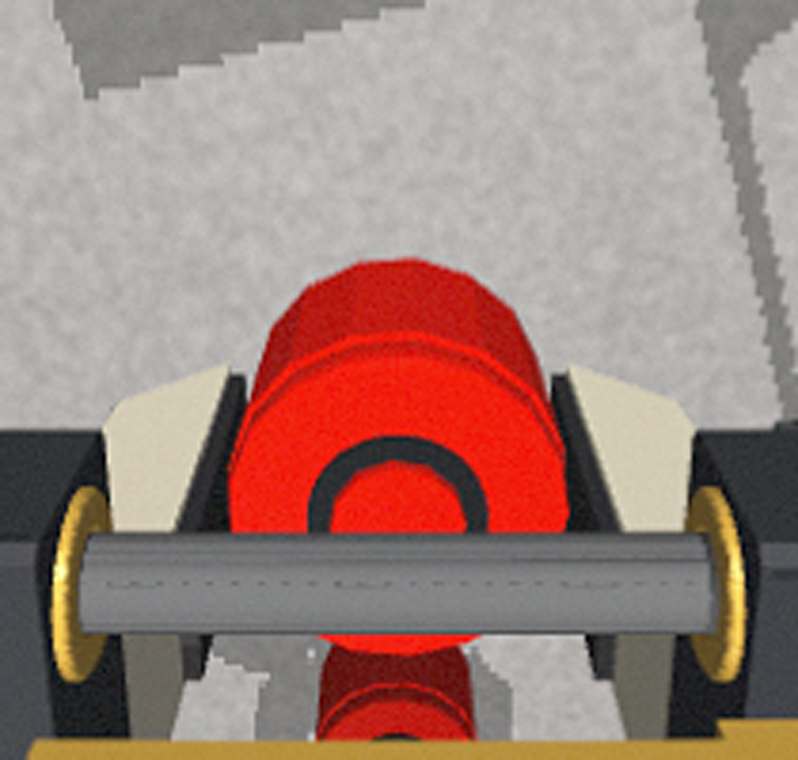

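```bash
cat >> h.py <<'E'
def fitlid(st,dz,u0,u1,vt):
    "predict ring/cap extents for offsets in tool y"
    C=cam('wrist',st); p=st['position']; R=Rn.from_euler('xyz',st['orientation'],degrees=True).as_matrix()
    a=np.linspace(0,2*np.pi,90)
    for oy in np.arange(-.004,.0041,.001):
        out=[]
        for r,h in ((.023,.038),(.0,.042)):
            L=np.c_[r*np.cos(a),oy+r*np.sin(a),np.full(90,-h+dz)]
            q=proj(C,p+L@R.T); out+= [q.min(0).round(1),q.max(0).round(1)]
        print(round(oy,4),*out)
E
python3 -c "
from h import *
st=env.get_state()
fitlid(st,.011,0,0,0)
im=cv2.imread('pics/w4_full.png')
col=im[200:320,254]; 
print([(200+i,tuple(int(c) for c in col[i])) for i in range(0,75) ])"
```

```text
-0.004 [207.5 215.8] [300.4 298.1] [254.  263.2] [254.  263.2]
-0.003 [207.6 217.8] [300.3 299.7] [254.  265.1] [254.  265.1]
-0.002 [207.7 219.7] [300.2 301.4] [254.  266.9] [254.  266.9]
-0.001 [207.8 221.7] [300.1 303. ] [254.  268.7] [254.  268.7]
0.0 [207.9 223.6] [300.  304.6] [254.  270.5] [254.  270.5]
0.001 [208.  225.5] [300.  306.2] [254.  272.3] [254.  272.3]
0.002 [208.1 227.5] [299.9 307.7] [254. 274.] [254. 274.]
0.003 [208.2 229.4] [299.8 309.3] [254.  275.8] [254.  275.8]
0.004 [208.2 231.3] [299.7 310.9] [254.  277.6] [254.  277.6]
[(200, (7, 30, 195)), (201, (21, 34, 196)), (202, (21, 28, 195)), (203, (26, 33, 196)), (204, (19, 32, 193)), (205, (20, 29, 194)), (206, (27, 34, 196)), (207, (21, 28, 197)), (208, (14, 22, 193)), (209, (21, 31, 194)), (210, (17, 21, 194)), (211, (13, 16, 191)), (212, (26, 30, 196)), (213, (23, 33, 194)), (214, (20, 26, 195)), (215, (16, 27, 194)), (216, (21, 27, 192)), (217, (11, 32, 219)), (218, (14, 28, 241)), (219, (18, 35, 233)), (220, (9, 16, 197)), (221, (16, 34, 197)), (222, (16, 19, 211)), (223, (8, 18, 217)), (224, (8, 25, 238)
[... 390 characters left out ...]
3)), (243, (8, 36, 250)), (244, (30, 30, 181)), (245, (45, 45, 22)), (246, (44, 45, 37)), (247, (47, 47, 45)), (248, (47, 44, 43)), (249, (48, 47, 42)), (250, (53, 50, 35)), (251, (31, 34, 167)), (252, (20, 29, 206)), (253, (23, 36, 222)), (254, (9, 25, 241)), (255, (11, 26, 243)), (256, (10, 26, 241)), (257, (10, 27, 242)), (258, (10, 17, 241)), (259, (16, 34, 242)), (260, (11, 33, 242)), (261, (10, 23, 242)), (262, (10, 22, 242)), (263, (10, 27, 241)), (264, (10, 26, 242)), (265, (16, 33, 241)), (266, (17, 36, 242)), (267, (9, 27, 242)), (268, (7, 29, 245)), (269, (21, 29, 232)), (270, (65, 64, 127)), (271, (88, 86, 76)), (272, (91, 93, 90)), (273, (113, 112, 111)), (274, (115, 114, 113))]
```

Request:
apply_moves([
  {"dp": [0.78, 0.87, 0.02], "roll": 0, "hand": 1},
  {"dp": [0.78, 0.87, 0.02], "roll": 0, "hand": 1},
  {"dp": [0.78, 0.87, 0.02], "roll": 0, "hand": 1},
  {"dp": [0.78, 0.87, 0.02], "roll": 0, "hand": 1},
  {"dp": [0.78, 0.87, 0.02], "roll": 0, "hand": 1},
  {"dp": [0.78, 0.87, 0.02], "roll": 0, "hand": 1},
  {"dp": [0.78, 0.87, 0.02], "roll": 0, "hand": 1},
  {"dp": [0.78, 0.87, 0.02], "roll": 0, "hand": 1},
])

```text
time_s: 4.35
position: [0.6262, -0.0276, 0.1249]
orientation: [179.9, 0.1, -0.3]
force: [0.1, -0.0, -0.3]
finger_gap: 0.511
```

```bash
python3 -c "
from h import *
st=shot('wrist','w5',(150,90,360,290),3.8)
C=cam('wrist',st); p=st['position']
print(proj(C,[[p[0],p[1],p[2]-.011+.042],[.6295,.041,.04]]).round(1))
plan(0.6295,0.041,0.10,0)"
```

```text
[[253.8 270.5]
 [258.  113.5]]
t 4.4 pos [ 0.6256 -0.0257  0.1251] rpy [-1.7999e+02  1.5000e-01 -1.5000e-01] gap 47.0 F [-0.5 -0.  -1. ]
dp [ 0.019 -0.334  0.125] roll -0.001 rows 2
```

View pics/w5.png

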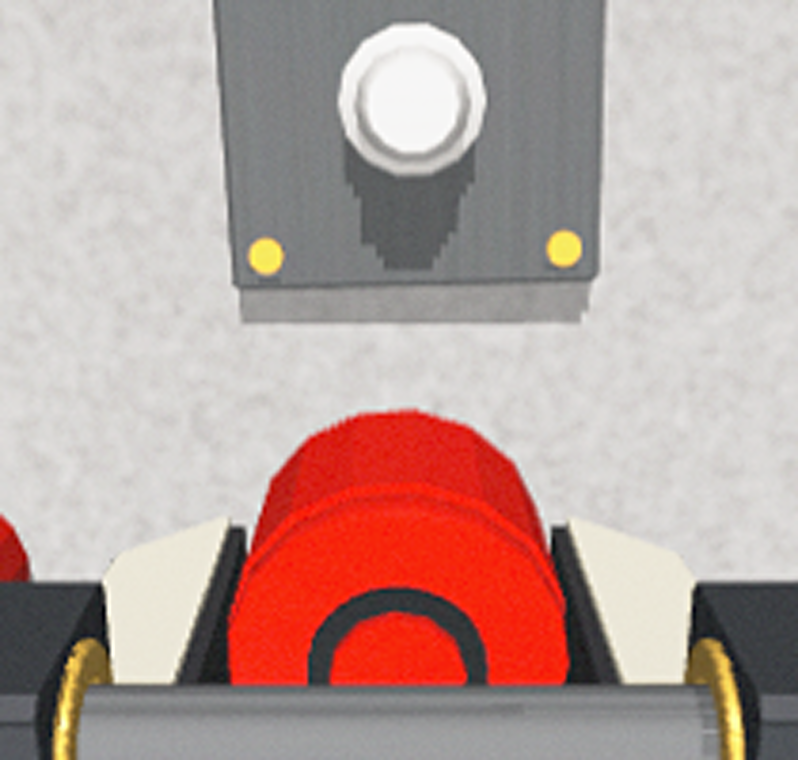

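Request:
apply_moves([
  {"dp": [0.019, -0.32, 0], "roll": 0, "hand": 1},
  {"dp": [0.019, -0.32, 0.1], "roll": 0, "hand": 1},
  {"dp": [0.019, -0.32, 0.27], "roll": 0, "hand": 1},
  {"dp": [0.019, -0.32, 0.27], "roll": 0, "hand": 1},
  {"dp": [0.019, -0.32, 0.27], "roll": 0, "hand": 1},
  {"dp": [0.019, -0.32, 0.27], "roll": 0, "hand": 1},
  {"dp": [0.019, -0.32, 0.27], "roll": 0, "hand": 1},
])

```text
time_s: 4.98
position: [0.6313, 0.0378, 0.0745]
orientation: [-180.0, -0.1, -0.1]
force: [0.6, -0.3, -0.6]
finger_gap: 0.509
```

```bash
python3 -c "
from h import *
shot('side','d1',(230,150,310,210),9)
plan(0.6297,0.0385,0.043,0)"
```

```text
t 5.03 pos [0.6314 0.0378 0.0746] rpy [-1.7999e+02 -1.5000e-01 -1.6000e-01] gap 46.8 F [ 0.1 -0.5 -0.4]
dp [-0.009 -0.004  0.158] roll -0.001 rows 1
```

View pics/d1.png

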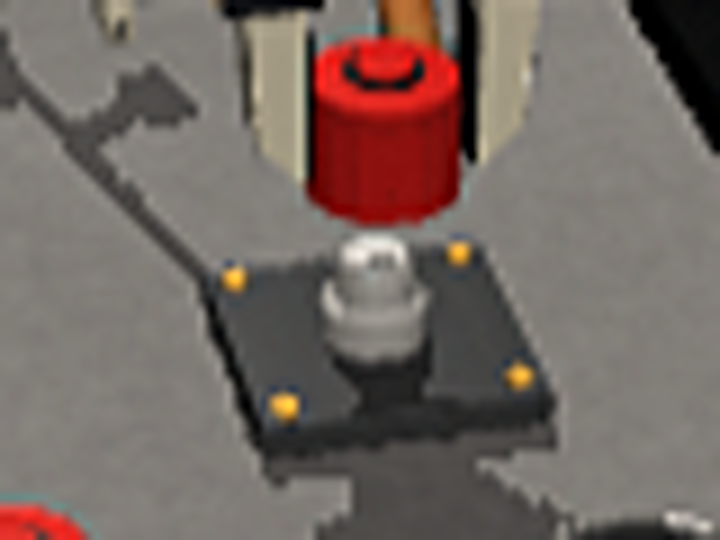

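Request:
apply_moves([
  {"dp": [-0.01, -0.004, 0.05], "roll": 0, "hand": 1},
  {"dp": [-0.01, -0.004, 0.1], "roll": 0, "hand": 1},
  {"dp": [-0.01, -0.004, 0.13], "roll": 0, "hand": 1},
  {"dp": [-0.01, -0.004, 0.16], "roll": 0, "hand": 1},
  {"dp": [-0.01, -0.004, 0.16], "roll": 0, "hand": 1},
  {"dp": [-0.01, -0.004, 0.16], "roll": 0, "hand": 1},
])

```text
time_s: 5.53
position: [0.6282, 0.0391, 0.0401]
orientation: [180.0, 0.1, -0.1]
force: [0.8, -0.1, -0.2]
finger_gap: 0.506
```

```bash
python3 -c "
from h import *
shot('side','d2',(230,150,310,210),9)
plan(0.6297,0.0385,0.043,0)"
```

```text
t 5.58 pos [0.6284 0.0392 0.0406] rpy [ 1.8e+02  2.0e-02 -1.0e-01] gap 47.0 F [-0.2  0.5 -0.5]
dp [ 0.007  0.003 -0.012] roll -0.001 rows 1
```

View pics/d2.png

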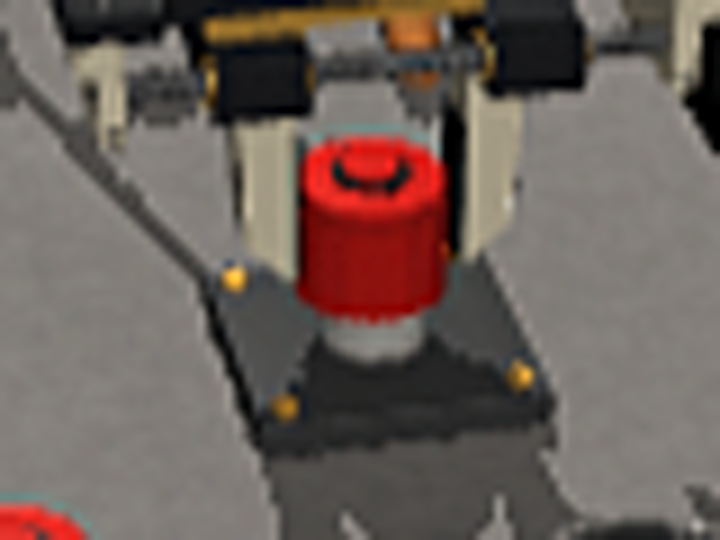

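Request:
apply_moves([
  {"dp": [0, 0, 0], "roll": 0, "hand": 0.3},
  {"dp": [0, 0, 0], "roll": 0, "hand": 0.3},
  {"dp": [0, 0, 0], "roll": 0, "hand": 0.3},
  {"dp": [0, 0, 0], "roll": 0, "hand": 0.3},
  {"dp": [0, 0, 0], "roll": 0, "hand": 0.3},
  {"dp": [0, 0, 0], "roll": 0, "hand": 0.3},
])

```text
time_s: 6.08
position: [0.6285, 0.0393, 0.0409]
orientation: [-180.0, -0.0, -0.1]
force: [-0.8, -0.3, -1.0]
finger_gap: 0.702
```

```bash
python3 -c "
from h import *
shot('side','d3',(230,150,310,210),9)
plan(0.6297,0.0385,0.043,0)"
```

```text
t 6.13 pos [0.6285 0.0393 0.0408] rpy [-1.7999e+02 -1.0000e-02 -9.0000e-02] gap 64.4 F [ 0.5 -0.6 -1. ]
dp [ 0.006  0.004 -0.011] roll -0.001 rows 1
```

View pics/d3.png

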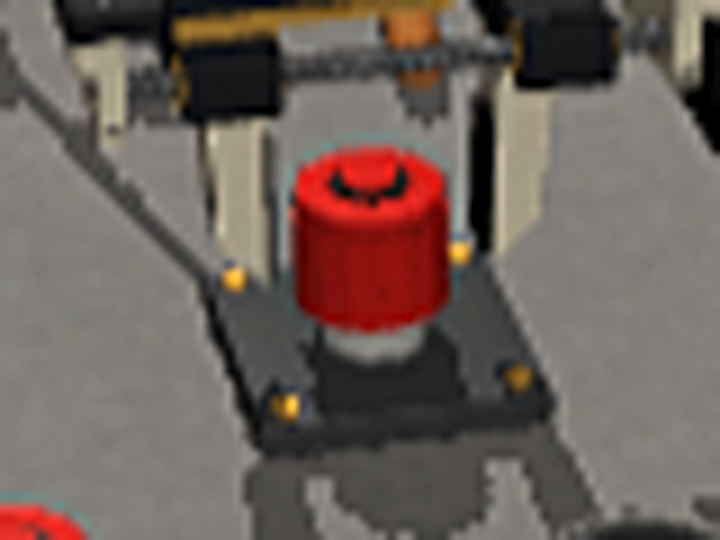

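```bash
python3 -c "
from h import *
shot('scene','s1',(230,190,300,250),9)
S=cam('scene')
for y in (.037,.039,.041,.043):print(((proj(S,[[.6295,y,.012+.0135+.042],[.6295,y,.012+.042]])-[230,190]+.5)*9-.5).round(0).tolist())
print(((proj(S,[[.592,.0031,.012],[.59,.0744,.012]])-[230,190]+.5)*9-.5).round(0).tolist())
"
```

```text
[[283.0, 273.0], [283.0, 294.0]]
[[288.0, 276.0], [288.0, 296.0]]
[[294.0, 278.0], [294.0, 298.0]]
[[300.0, 280.0], [300.0, 300.0]]
[[234.0, 227.0], [432.0, 297.0]]
```

View pics/s1.png

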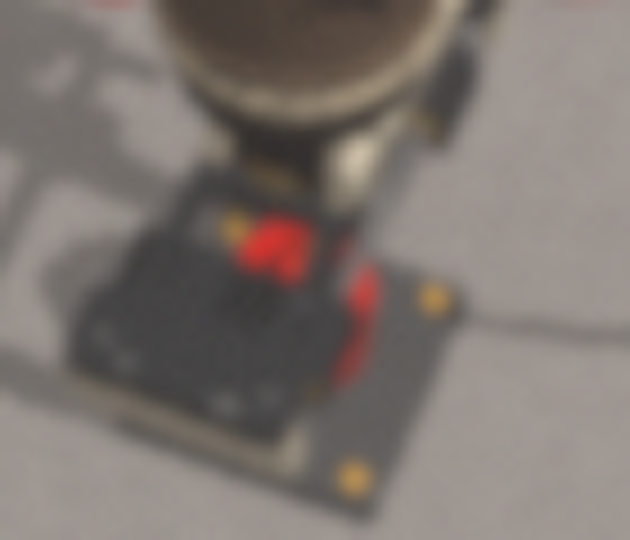

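Request:
apply_moves([
  {"dp": [0.005, 0.0, 0], "roll": 0, "hand": 1},
  {"dp": [0.005, 0.0, 0], "roll": 0, "hand": 1},
  {"dp": [0.005, 0.0, 0], "roll": 0, "hand": 1},
  {"dp": [0.005, 0.0, 0], "roll": 0, "hand": 1},
  {"dp": [0.005, 0.0, 0], "roll": 0, "hand": 1},
  {"dp": [0.005, 0.0, 0.01], "roll": 0, "hand": 1},
  {"dp": [0.005, 0.0, 0.02], "roll": 0, "hand": 1},
  {"dp": [0.005, 0.0, 0.02], "roll": 0, "hand": 1},
], grip_force=10)

```text
time_s: 6.85
position: [0.6299, 0.0392, 0.0378]
orientation: [-180.0, -0.1, -0.1]
force: [-3.0, 0.1, 11.3]
finger_gap: 0.505
```

```bash
python3 -c "
from h import *
shot('wrist','w6',(150,130,360,330),3.8)
st=env.get_state(); print(st['position'],st['force'],st['wrist_torque'])
shot('side','d4',(230,150,310,210),9)
"
```

```text
[0.62992079 0.03922987 0.03779674] [-2.13220881 -0.09893622 10.9219675 ] [-0.06592511  0.69116071  0.1053521 ]
```

View pics/d4.png

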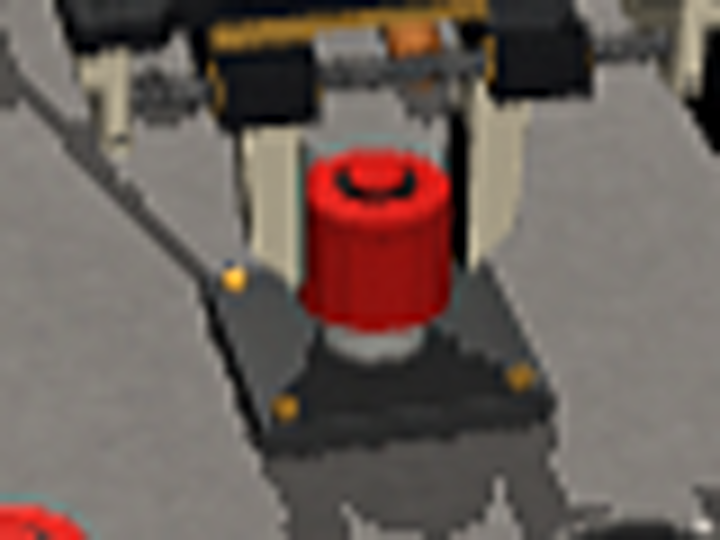

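View pics/w6.png

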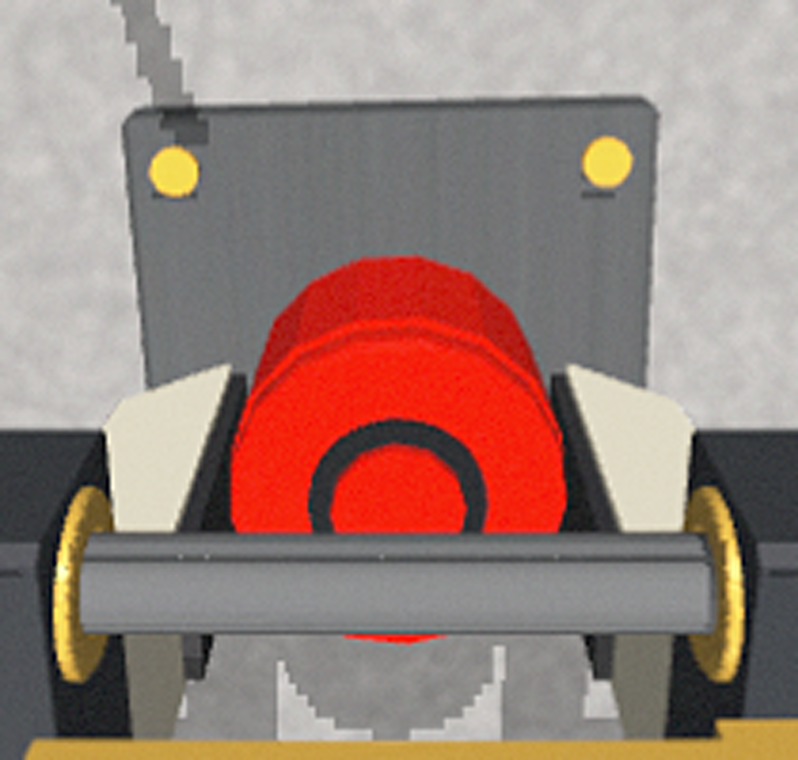

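Request:
apply_moves([
  {"dp": [0.0, 0.0, -0.02], "roll": 0, "hand": 0.3},
  {"dp": [0.0, 0.0, -0.02], "roll": 0, "hand": 0.3},
  {"dp": [0.0, 0.0, -0.02], "roll": 0, "hand": 0.3},
  {"dp": [0.0, 0.0, -0.02], "roll": 0, "hand": 0.3},
  {"dp": [0.0, 0.0, -0.2], "roll": 0, "hand": 0.3},
  {"dp": [0.0, 0.0, -0.45], "roll": 0, "hand": 0.3},
  {"dp": [0, 0.3, -0.45], "roll": 0, "hand": 0.3},
  {"dp": [0, 0.3, -0.45], "roll": 0, "hand": 0.3},
  {"dp": [0, 0.3, -0.45], "roll": 0, "hand": 0.3},
  {"dp": [0, 0.3, -0.45], "roll": 0, "hand": 0.3},
])

```text
time_s: 7.78
position: [0.6292, -0.0223, 0.1269]
orientation: [180.0, -0.0, -0.3]
force: [1.1, 0.1, -0.0]
finger_gap: 0.696
```

```bash
python3 -c "
from h import *
st=shot('wrist','w7',(150,90,360,290),3.8)
print(st['position'],st['orientation'])
C=cam('wrist',st)
g=[.6297,.0402]
P=[[g[0],g[1],.04],[g[0],g[1],.0675],[g[0],g[1],.054]]+[[g[0]+a,g[1]+b,.012] for a in(-.0362,.0362) for b in (-.0362,.0362)]
print(((proj(C,P)-[150,90]+.5)*3.8-.5).round(0))
"
```

```text
[ 0.62924292 -0.02234872  0.12691626] [ 1.79982163e+02 -1.86704255e-02 -2.60240577e-01]
[[397. 120.]
 [398. 131.]
 [397. 125.]
 [250. 264.]
 [237. -51.]
 [546. 263.]
 [557. -53.]]
```

View pics/w7.png

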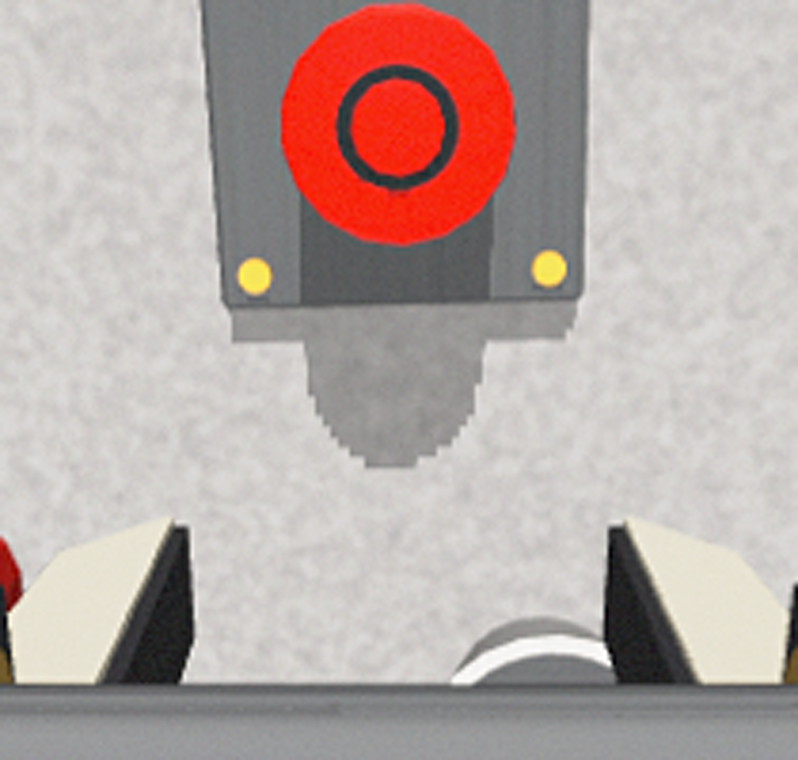

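```bash
cat >> h.py <<'E'
def circ(C,x,y,z,r,off,s):
    a=np.linspace(0,2*np.pi,180)
    q=(proj(C,np.c_[x+r*np.cos(a),y+r*np.sin(a),np.full(180,z)])-off+.5)*s-.5
    return np.r_[q.min(0),q.max(0)].round(0)
E
python3 -c "
from h import *
st=env.get_state(); C=cam('wrist',st)
for z in (.050,.0635):
  for y in (.0385,.0405,.0425): print(z,y,circ(C,.6297,y,z,.023,[150,90],3.8))
"
```

```text
0.05 0.0385 [286.  24. 512. 254.]
0.05 0.0405 [286.  13. 513. 244.]
0.05 0.0425 [286.   2. 513. 235.]
0.0635 0.0385 [279.  23. 519. 266.]
0.0635 0.0405 [279.  12. 519. 256.]
0.0635 0.0425 [279.   0. 520. 246.]
```

```bash
python3 -c "
from h import *
for pos,obs in (([.6256,-.0257,.1251],(252,95,0)),([.6292,-.0223,.1269],(272,0,128))):
  st=dict(position=np.array(pos),orientation=np.array([180,0,-.2])); C=cam('wrist',st)
  f=lambda v:back(C,[[ (v[0]+.5)/3.8-.5+150,(v[1]+.5)/3.8-.5+90]],v[2])[0][:2].round(4)
  if obs[1]: print('dots',f((266,256,.012)),f((564,248,.012)),'tip',f((413,95,.04)))
  else: print('dots',f((254,276,.012)),f((549,268,.012)),'lid',f((398,128,.0675)),f((398,128,.054)))
"
```

```text
dots [0.594 0.003] [0.6662 0.0048] tip [0.6292 0.0421]
dots [0.5942 0.0011] [0.6666 0.0029] lid [0.6297 0.0408] [0.6297 0.0397]
```

```bash
python3 -c "
from h import *
plan(0.6295,0.040,0.038,0)"
```

```text
t 7.83 pos [ 0.6291 -0.0205  0.1264] rpy [-1.7997e+02  3.0000e-02 -1.3000e-01] gap 64.5 F [ 0.   1.6 -0. ]
dp [ 0.002 -0.302  0.442] roll -0.001 rows 3
```

Request:
apply_moves([
  {"dp": [0.002, -0.303, 0], "roll": 0, "hand": 0.3},
  {"dp": [0.002, -0.303, 0], "roll": 0, "hand": 0.3},
  {"dp": [0.002, -0.303, 0.2], "roll": 0, "hand": 0.3},
  {"dp": [0.002, -0.303, 0.4], "roll": 0, "hand": 0.3},
  {"dp": [0.002, -0.303, 0.45], "roll": 0, "hand": 0.3},
  {"dp": [0.002, -0.303, 0.45], "roll": 0, "hand": 1},
  {"dp": [0.002, -0.303, 0.45], "roll": 0, "hand": 1},
  {"dp": [0.002, -0.303, 0.45], "roll": 0, "hand": 1},
  {"dp": [0.002, -0.303, 0.45], "roll": 0, "hand": 1},
  {"dp": [0.002, -0.303, 0.45], "roll": 0, "hand": 1},
])

```text
time_s: 8.67
position: [0.631, 0.0399, 0.0387]
orientation: [-180.0, -0.2, -0.1]
force: [-2.0, -0.4, 5.7]
finger_gap: 0.508
```

Request:
apply_moves([
  {"dp": [0, 0, 0.015], "roll": 0, "hand": 1},
  {"dp": [0, 0, 0.015], "roll": 0, "hand": 1},
  {"dp": [0, 0.015, 0.015], "roll": 0, "hand": 1},
  {"dp": [0, 0.015, 0.015], "roll": 0, "hand": 1},
  {"dp": [0, -0.015, 0.015], "roll": 0, "hand": 1},
  {"dp": [0, -0.015, 0.015], "roll": 0, "hand": 1},
  {"dp": [0, 0, 0.015], "roll": 0, "hand": 1},
  {"dp": [0, 0, 0.015], "roll": 0, "hand": 1},
])

```text
time_s: 9.33
position: [0.6304, 0.0409, 0.0354]
orientation: [-179.9, -0.1, -0.1]
force: [-3.4, 3.9, 7.4]
finger_gap: 0.5
```

```bash
python3 -c "
from h import *
shot('side','d5',(230,150,310,210),9)
plan(0.6295,0.040,0.038,0)"
```

```text
t 9.38 pos [0.6304 0.0409 0.0354] rpy [-1.7989e+02 -9.0000e-02 -8.0000e-02] gap 46.2 F [-2.7  2.1  7.2]
dp [-0.005  0.005 -0.013] roll -0.0 rows 1
```

View pics/d5.png

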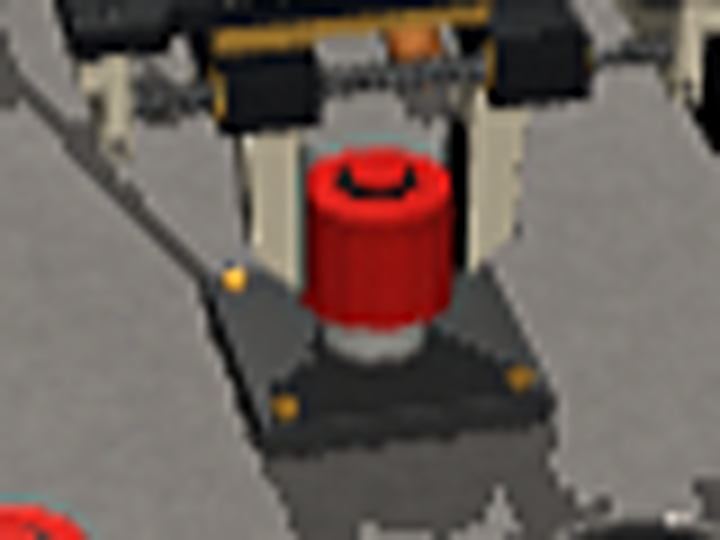

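Request:
apply_moves([
  {"dp": [0, 0, -0.2], "roll": 0, "hand": 1},
  {"dp": [0, 0, -0.4], "roll": 0, "hand": 1},
  {"dp": [-0.3, -0.2, -0.6], "roll": -0.1, "hand": 1},
  {"dp": [-0.6, -0.4, -0.6], "roll": -0.3, "hand": 1},
  {"dp": [-1, -0.5, -0.6], "roll": -0.3, "hand": 1},
  {"dp": [-1, -0.5, -0.6], "roll": -0.3, "hand": 1},
  {"dp": [-1, -0.5, -0.6], "roll": -0.3, "hand": 1},
  {"dp": [-1, -0.5, -0.6], "roll": -0.3, "hand": 1},
  {"dp": [-1, -0.5, -0.6], "roll": -0.3, "hand": 1},
  {"dp": [-1, -0.5, -0.6], "roll": -0.3, "hand": 1},
], grip_force=15)

```text
time_s: 10.22
position: [0.4292, 0.1412, 0.1551]
orientation: [180.0, -0.1, 54.4]
force: [0.9, -0.2, -1.0]
finger_gap: 0.498
```

```bash
python3 -c "
from h import *
plan(0.413,0.420,0.14,106.3)"
```

```text
t 10.22 pos [0.4292 0.1412 0.1551] rpy [ 1.7996e+02 -1.5000e-01  5.4440e+01] gap 45.8 F [ 0.9 -0.2 -1. ]
dp [ 1.087 -0.876  0.078] roll -0.288 rows 8
```

Request:
apply_moves([
  {"dp": [1, -0.83, 0.05], "roll": -0.288, "hand": 1},
  {"dp": [1, -0.83, 0.05], "roll": -0.288, "hand": 1},
  {"dp": [1, -0.83, 0.05], "roll": -0.288, "hand": 1},
  {"dp": [1, -0.83, 0.05], "roll": -0.288, "hand": 1},
  {"dp": [1, -0.83, 0.05], "roll": -0.288, "hand": 1},
  {"dp": [1, -0.83, 0.05], "roll": -0.288, "hand": 1},
  {"dp": [1, -0.83, 0.05], "roll": -0.288, "hand": 1},
  {"dp": [1, -0.83, 0.05], "roll": -0.288, "hand": 1},
  {"dp": [1, -0.83, 0.05], "roll": -0.288, "hand": 1},
  {"dp": [1, -0.83, 0.05], "roll": -0.288, "hand": 1},
])

```text
time_s: 11.05
position: [0.4142, 0.3992, 0.1443]
orientation: [179.9, -0.0, 105.6]
force: [0.6, 0.3, -1.0]
finger_gap: 0.5
```

```bash
python3 -c "
from h import *
st=shot('wrist','w8')
c=np.array([.444,.367]);X=np.array([.96,.28]);Y=np.array([-.28,.96])
P=[[*(c+a*X+b*Y),.055] for a in (-.08,.08) for b in (-.105,.105)]
print(proj(cam('wrist',st),P).round(0))
plan(0.413,0.420,0.026,106.3)"
```

```text
[[ 80. 128.]
 [336. 125.]
 [111. 294.]
 [324. 292.]]
t 11.1 pos [0.4143 0.3989 0.1443] rpy [1.7995e+02 1.0000e-02 1.0557e+02] gap 46.0 F [-0.3 -0.6 -0.4]
dp [0.104 0.021 0.591] roll -0.004 rows 3
```

View pics/w8.png

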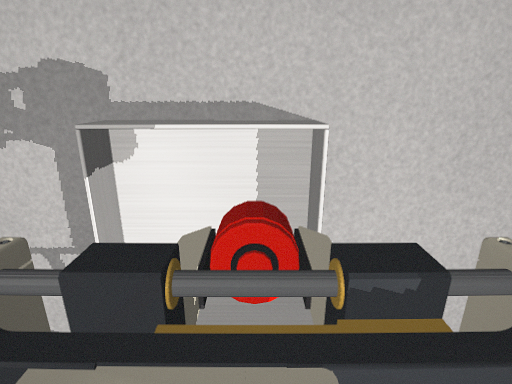

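Request:
apply_moves([
  {"dp": [0.015, 0.02, 0.2], "roll": 0, "hand": 1},
  {"dp": [0.015, 0.02, 0.4], "roll": 0, "hand": 1},
  {"dp": [0.015, 0.02, 0.58], "roll": 0, "hand": 1},
  {"dp": [0.015, 0.02, 0.58], "roll": 0, "hand": 1},
  {"dp": [0.015, 0.02, 0.58], "roll": 0, "hand": 1},
  {"dp": [0.015, 0.02, 0.58], "roll": 0, "hand": 0.35},
  {"dp": [0.015, 0.02, 0.58], "roll": 0, "hand": 0.35},
  {"dp": [0.015, 0.02, 0.58], "roll": 0, "hand": 0.35},
  {"dp": [0.015, 0.02, 0.58], "roll": 0, "hand": 0.35},
  {"dp": [0.015, 0.02, 0.58], "roll": 0, "hand": 0.35},
])

```text
time_s: 11.93
position: [0.4173, 0.4041, 0.029]
orientation: [179.9, -0.1, 105.7]
force: [0.1, 0.3, -1.3]
finger_gap: 0.646
```

```bash
python3 -c "
from h import *
st=shot('wrist','w9')
plan(0.434,0.064,0.13,106.3)"
```

```text
t 11.98 pos [0.4171 0.4039 0.0287] rpy [ 1.7993e+02 -4.0000e-02  1.0574e+02] gap 59.9 F [-0.6  0.2  0.1]
dp [-1.659 -0.379 -0.508] roll -0.003 rows 9
```

View pics/w9.png

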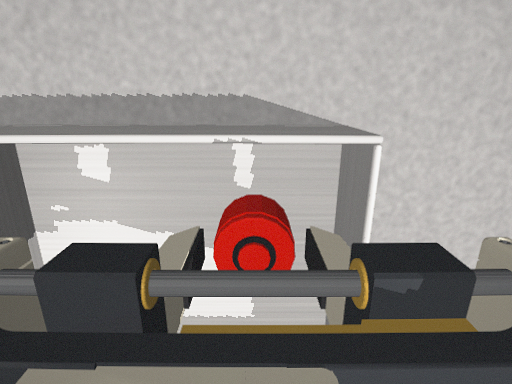

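Request:
apply_moves([
  {"dp": [0, 0, -0.2], "roll": 0, "hand": 0.3},
  {"dp": [0, 0, -0.4], "roll": 0, "hand": 0.3},
  {"dp": [-0.2, 0, -0.6], "roll": 0, "hand": 0.2},
  {"dp": [-0.9, -0.2, -0.6], "roll": 0.4, "hand": 0.2},
  {"dp": [-0.9, -0.2, -0.6], "roll": 0.4, "hand": 0.2},
  {"dp": [-0.9, -0.2, -0.6], "roll": 0.4, "hand": 0.2},
  {"dp": [-0.9, -0.2, -0.6], "roll": 0.4, "hand": 0.2},
  {"dp": [-0.9, -0.2, -0.6], "roll": 0.4, "hand": 0.2},
  {"dp": [-0.9, -0.2, -0.6], "roll": 0.4, "hand": 0.2},
  {"dp": [-0.9, -0.2, -0.6], "roll": 0.4, "hand": 0.2},
])

```text
time_s: 12.82
position: [0.4273, 0.2188, 0.1483]
orientation: [180.0, -0.1, 55.2]
force: [0.2, 0.1, 0.3]
finger_gap: 0.798
```

```bash
python3 -c "
from h import *
plan(0.434,0.064,0.13,31)
shot('scene','s2')"
```

```text
t 12.82 pos [0.4273 0.2188 0.1483] rpy [ 1.7999e+02 -5.0000e-02  5.5160e+01] gap 73.4 F [0.2 0.1 0.3]
dp [-0.616  0.47   0.091] roll 0.134 rows 4
```

View pics/s2.png

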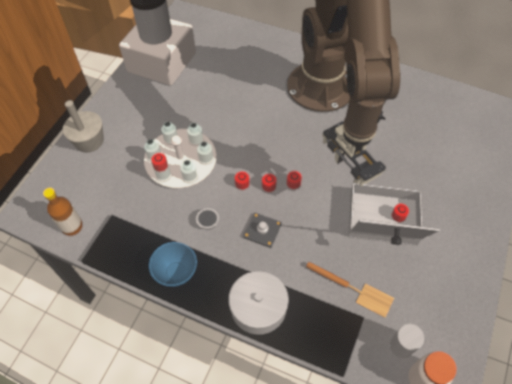

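Request:
apply_moves([
  {"dp": [-0.616, 0.47, 0.1], "roll": 0.134, "hand": 0.2},
  {"dp": [-0.616, 0.47, 0.1], "roll": 0.134, "hand": 0.2},
  {"dp": [-0.616, 0.47, 0.1], "roll": 0.134, "hand": 0.2},
  {"dp": [-0.616, 0.47, 0.1], "roll": 0.134, "hand": 0.2},
  {"dp": [-0.616, 0.47, 0.1], "roll": 0.134, "hand": 0.2},
  {"dp": [-0.616, 0.47, 0.1], "roll": 0.134, "hand": 0.2},
  {"dp": [-0.616, 0.47, 0.1], "roll": 0.134, "hand": 0.2},
])

```text
time_s: 13.45
position: [0.4353, 0.0654, 0.128]
orientation: [-180.0, -0.0, 31.7]
force: [0.9, 1.3, 0.3]
finger_gap: 0.804
```

```bash
python3 -c "
from h import *
plan(0.434,0.064,0.013,31)
st=shot('wrist','w10')
print(proj(cam('wrist',st),[[.434,.064,.042]]))"
```

```text
t 13.45 pos [0.4353 0.0654 0.128 ] rpy [-1.7998e+02 -4.0000e-02  3.1650e+01] gap 73.9 F [0.9 1.3 0.3]
dp [-0.01   0.003  0.575] roll 0.004 rows 3
[[252.83682541 196.44107103]]
```

View pics/w10.png

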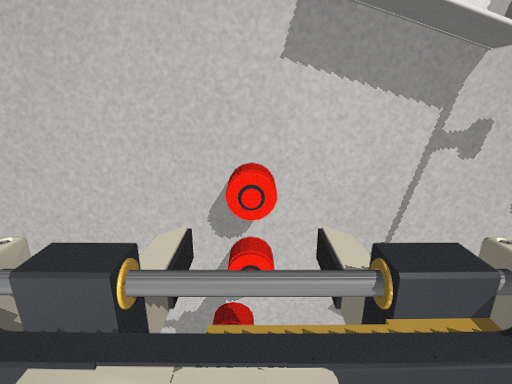

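Request:
apply_moves([
  {"dp": [-0.012, 0, 0.2], "roll": 0.003, "hand": 0.2},
  {"dp": [-0.012, 0, 0.4], "roll": 0.003, "hand": 0.2},
  {"dp": [-0.012, 0, 0.575], "roll": 0.003, "hand": 0.2},
  {"dp": [-0.012, 0, 0.575], "roll": 0.003, "hand": 0.2},
  {"dp": [-0.012, 0, 0.575], "roll": 0.003, "hand": 1},
  {"dp": [-0.012, 0, 0.575], "roll": 0.003, "hand": 1},
  {"dp": [-0.012, 0, 0.575], "roll": 0.003, "hand": 1},
  {"dp": [-0.012, 0, 0.575], "roll": 0.003, "hand": 1},
  {"dp": [-0.012, 0, 0.575], "roll": 0.003, "hand": 1},
  {"dp": [-0.012, 0, 0.575], "roll": 0.003, "hand": 1},
])

```text
time_s: 14.33
position: [0.4343, 0.0641, 0.0144]
orientation: [180.0, -0.2, 31.0]
force: [-2.0, 0.5, 11.6]
finger_gap: 0.522
```

```bash
python3 -c "
from h import *
plan(0.629,0.040,0.11,31)"
```

```text
t 14.33 pos [0.4343 0.0641 0.0144] rpy [179.97  -0.2   30.98] gap 48.0 F [-2.   0.5 11.6]
dp [ 0.774  0.604 -0.475] roll -0.0 rows 6
```

```bash
python3 -c "
from h import *
st=shot('wrist','w11'); print(env.get_state()['force'])
shot('side','d6',(190,160,260,220),9)"
```

```text
[-1.83173428  0.32114424 13.22837212]
```

View pics/w11.png

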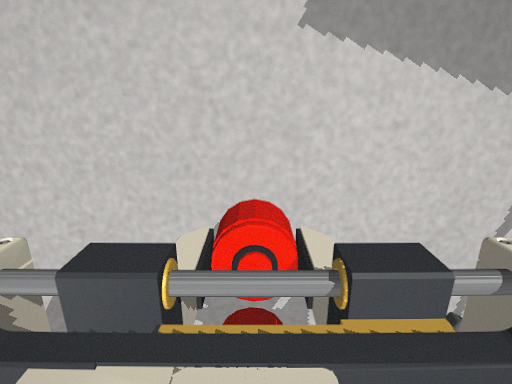

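View pics/d6.png

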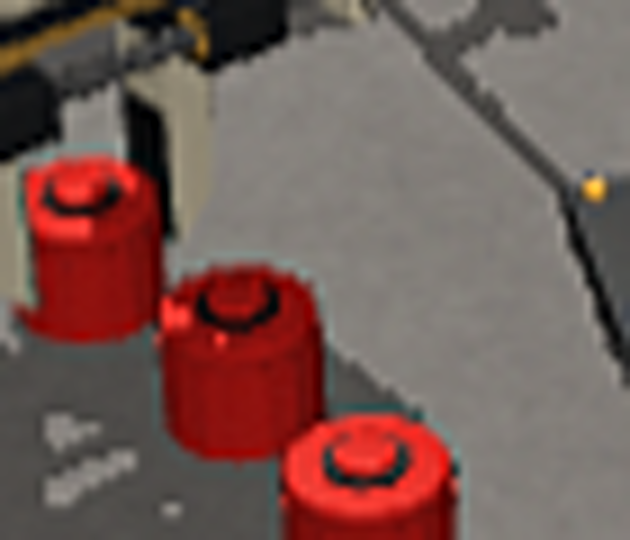

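Request:
apply_moves([
  {"dp": [0, 0, -0.15], "roll": 0, "hand": 1},
  {"dp": [0, 0, -0.3], "roll": 0, "hand": 1},
  {"dp": [0.1, 0.1, -0.45], "roll": 0, "hand": 1},
  {"dp": [0.774, 0.604, -0.45], "roll": 0, "hand": 1},
  {"dp": [0.774, 0.604, -0.45], "roll": 0, "hand": 1},
  {"dp": [0.774, 0.604, -0.45], "roll": 0, "hand": 1},
  {"dp": [0.774, 0.604, -0.45], "roll": 0, "hand": 1},
  {"dp": [0.774, 0.604, -0.45], "roll": 0, "hand": 1},
  {"dp": [0.774, 0.604, -0.45], "roll": 0, "hand": 1},
  {"dp": [0.774, 0.604, -0.45], "roll": 0, "hand": 1},
])

```text
time_s: 15.27
position: [0.6273, 0.0394, 0.103]
orientation: [-180.0, 0.0, 30.9]
force: [0.1, 0.1, -0.8]
finger_gap: 0.52
```

```bash
python3 -c "
from h import *
plan(0.629,0.040,0.068,31)
shot('side','d7',(230,130,310,210),7)"
```

```text
t 15.27 pos [0.6273 0.0394 0.103 ] rpy [-1.7998e+02  3.0000e-02  3.0940e+01] gap 47.8 F [ 0.1  0.1 -0.8]
dp [0.009 0.002 0.175] roll -0.0 rows 1
```

View pics/d7.png

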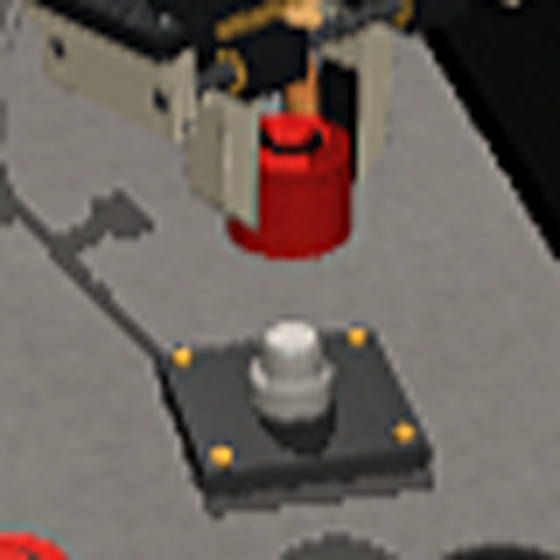

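Request:
apply_moves([
  {"dp": [0.006, 0.002, 0.1], "roll": 0, "hand": 1},
  {"dp": [0.006, 0.002, 0.18], "roll": 0, "hand": 1},
  {"dp": [0.006, 0.002, 0.22], "roll": 0, "hand": 1},
  {"dp": [0.006, 0.002, 0.26], "roll": 0, "hand": 1},
  {"dp": [0.006, 0.002, 0.29], "roll": 0, "hand": 1},
  {"dp": [0.006, 0.002, 0.29], "roll": 0, "hand": 1},
  {"dp": [0.006, 0.002, 0.29], "roll": 0, "hand": 1},
])

```text
time_s: 15.9
position: [0.6291, 0.0398, 0.045]
orientation: [-180.0, -0.0, 31.0]
force: [-0.9, -0.1, -0.1]
finger_gap: 0.521
```

```bash
python3 -c "
from h import *
plan(0.629,0.040,0.043,31)
shot('side','d8',(230,150,310,210),9)"
```

```text
t 15.9 pos [0.6291 0.0398 0.045 ] rpy [-180.     -0.     30.96] gap 47.9 F [-0.9 -0.1 -0.1]
dp [ 0.    -0.001  0.01 ] roll -0.0 rows 1
```

View pics/d8.png

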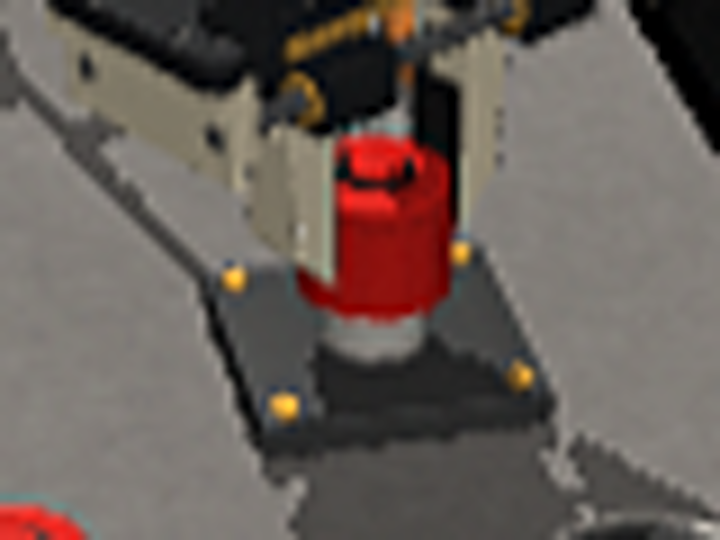

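Request:
apply_moves([
  {"dp": [0, 0, 0.01], "roll": 0, "hand": 1},
  {"dp": [0, 0, 0.02], "roll": 0, "hand": 1},
  {"dp": [0, 0, 0.03], "roll": 0, "hand": 1},
  {"dp": [0, 0, 0.04], "roll": 0, "hand": 1},
  {"dp": [0, 0, 0.04], "roll": 0, "hand": 1},
  {"dp": [0, 0, 0.04], "roll": 0, "hand": 1},
], grip_force=10)

```text
time_s: 16.45
position: [0.63, 0.0396, 0.038]
orientation: [180.0, -0.1, 30.9]
force: [-2.3, -0.2, 10.6]
finger_gap: 0.524
```

Request:
apply_moves([
  {"dp": [0, 0, -0.02], "roll": 0, "hand": 0.3},
  {"dp": [0, 0, -0.02], "roll": 0, "hand": 0.3},
  {"dp": [0, 0, -0.02], "roll": 0, "hand": 0.3},
  {"dp": [0, 0, -0.02], "roll": 0, "hand": 0.3},
  {"dp": [0, 0, -0.02], "roll": 0, "hand": 0.3},
  {"dp": [0, 0, -0.02], "roll": 0, "hand": 0.3},
])

```text
time_s: 16.95
position: [0.629, 0.0398, 0.0405]
orientation: [-180.0, 0.0, 31.0]
force: [1.1, -0.6, -0.2]
finger_gap: 0.696
```

```bash
python3 -c "
from h import *
plan(0.629,0.040,0.043,31)
shot('wrist','w12',(150,90,360,290),3.8)
shot('side','d9',(230,150,310,210),9)"
```

```text
t 16.95 pos [0.629  0.0398 0.0405] rpy [-1.7999e+02  2.0000e-02  3.0960e+01] gap 64.0 F [ 1.1 -0.6 -0.2]
dp [ 0.    -0.001 -0.013] roll -0.0 rows 1
```

View pics/d9.png

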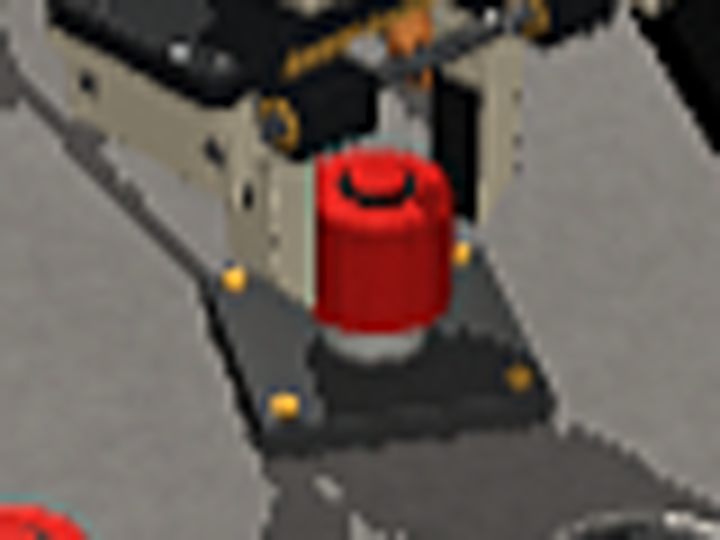

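View pics/w12.png

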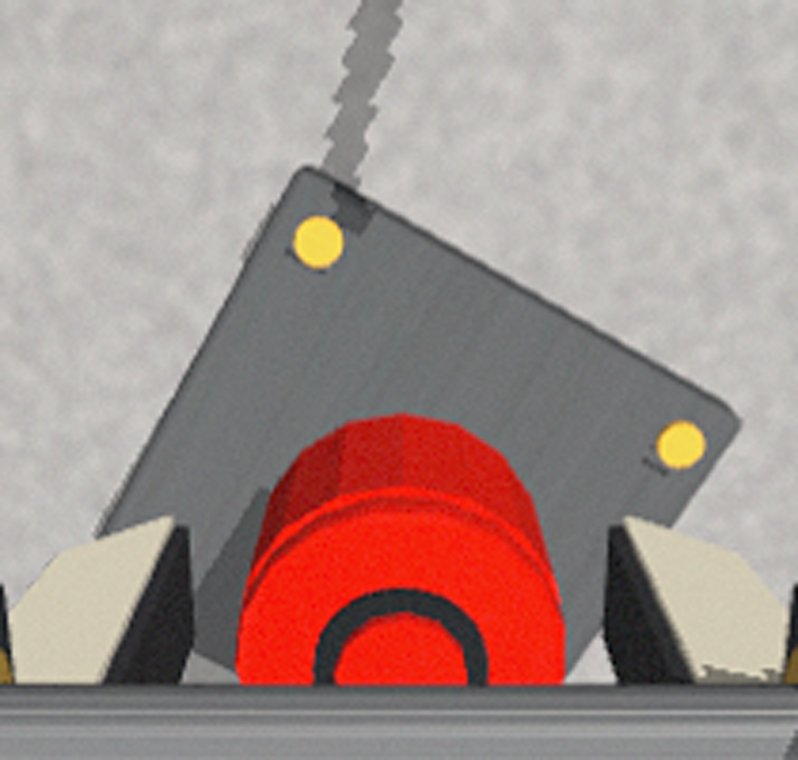

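Request:
apply_moves([
  {"dp": [0, 0, 0.01], "roll": 0, "hand": 1},
  {"dp": [0, 0, 0.01], "roll": 0, "hand": 1},
  {"dp": [0, 0, 0.01], "roll": 0, "hand": 1},
  {"dp": [0, 0, 0.01], "roll": 0, "hand": 1},
  {"dp": [0, 0, 0.02], "roll": 0, "hand": 1},
  {"dp": [0, 0.012, 0.025], "roll": 0, "hand": 1},
  {"dp": [0, 0.012, 0.025], "roll": 0, "hand": 1},
  {"dp": [0, -0.012, 0.025], "roll": 0, "hand": 1},
  {"dp": [0, -0.012, 0.025], "roll": 0, "hand": 1},
  {"dp": [0, 0, 0.025], "roll": 0, "hand": 1},
])

```text
time_s: 17.88
position: [0.6295, 0.0407, 0.0366]
orientation: [-180.0, -0.1, 31.0]
force: [-3.4, 3.8, 9.6]
finger_gap: 0.52
```

Request:
apply_moves([
  {"dp": [-0.015, 0, 0], "roll": 0, "hand": 1},
  {"dp": [-0.015, 0, 0], "roll": 0, "hand": 1},
  {"dp": [0.01, 0, 0], "roll": 0, "hand": 1},
  {"dp": [0.01, 0, 0], "roll": 0, "hand": 1},
  {"dp": [0, 0, 0], "roll": 0, "hand": 1},
  {"dp": [0, 0, 0], "roll": 0, "hand": 1},
])

```text
time_s: 18.38
position: [0.6297, 0.0399, 0.0364]
orientation: [180.0, -0.1, 30.9]
force: [-0.1, 0.1, 7.2]
finger_gap: 0.515
```

```bash
python3 -c "
from h import *
plan(0.43,0.14,0.14,70)
shot('side','d10',(230,150,310,210),9)"
```

```text
t 18.38 pos [0.6297 0.0399 0.0364] rpy [ 1.7999e+02 -6.0000e-02  3.0950e+01] gap 47.4 F [-0.1  0.1  7.2]
dp [-0.598 -0.943 -0.519] roll -0.217 rows 6
```

View pics/d10.png

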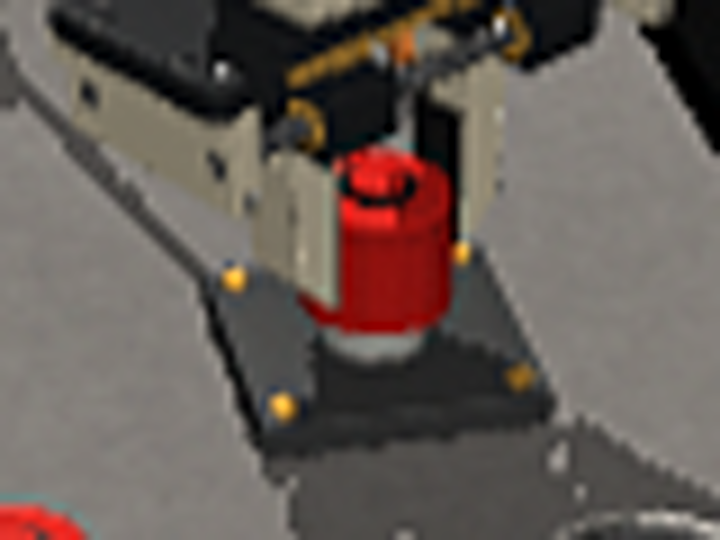

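Request:
apply_moves([
  {"dp": [0, 0, -0.2], "roll": 0, "hand": 1},
  {"dp": [0, 0, -0.4], "roll": 0, "hand": 1},
  {"dp": [-0.2, -0.3, -0.55], "roll": -0.1, "hand": 1},
  {"dp": [-0.6, -0.95, -0.55], "roll": -0.3, "hand": 1},
  {"dp": [-0.6, -0.95, -0.55], "roll": -0.3, "hand": 1},
  {"dp": [-0.6, -0.95, -0.55], "roll": -0.3, "hand": 1},
  {"dp": [-0.6, -0.95, -0.55], "roll": -0.3, "hand": 1},
  {"dp": [-0.6, -0.95, -0.55], "roll": -0.3, "hand": 1},
  {"dp": [-0.6, -0.95, -0.55], "roll": -0.3, "hand": 1},
  {"dp": [-0.6, -0.95, -0.55], "roll": -0.3, "hand": 1},
], grip_force=15)

```text
time_s: 19.27
position: [0.4268, 0.1416, 0.1458]
orientation: [-179.9, 0.0, 85.5]
force: [0.7, 0.0, -1.5]
finger_gap: 0.515
```

```bash
python3 -c "
from h import *
plan(0.437,0.318,0.14,106)"
```

```text
t 19.27 pos [0.4268 0.1416 0.1458] rpy [-1.7995e+02  2.0000e-02  8.5510e+01] gap 47.4 F [ 0.7  0.  -1.5]
dp [ 0.883 -0.018  0.029] roll -0.114 rows 5
```

Request:
apply_moves([
  {"dp": [0.883, -0.018, 0], "roll": -0.114, "hand": 1},
  {"dp": [0.883, -0.018, 0], "roll": -0.114, "hand": 1},
  {"dp": [0.883, -0.018, 0], "roll": -0.114, "hand": 1},
  {"dp": [0.883, -0.018, 0], "roll": -0.114, "hand": 1},
  {"dp": [0.883, -0.018, 0], "roll": -0.114, "hand": 1},
  {"dp": [0.883, -0.018, 0], "roll": -0.114, "hand": 1},
  {"dp": [0.883, -0.018, 0], "roll": -0.114, "hand": 1},
])

```text
time_s: 19.85
position: [0.44, 0.3171, 0.145]
orientation: [-179.9, 0.1, 105.5]
force: [-0.2, -0.9, -0.1]
finger_gap: 0.515
```

```bash
python3 -c "
from h import *
plan(0.437,0.318,0.029,106)
shot('wrist','w13')"
```

```text
t 19.85 pos [0.44   0.3171 0.145 ] rpy [-1.7991e+02  6.0000e-02  1.0553e+02] gap 47.3 F [-0.2 -0.9 -0.1]
dp [ 0.009 -0.012  0.58 ] roll -0.003 rows 3
```

View pics/w13.png

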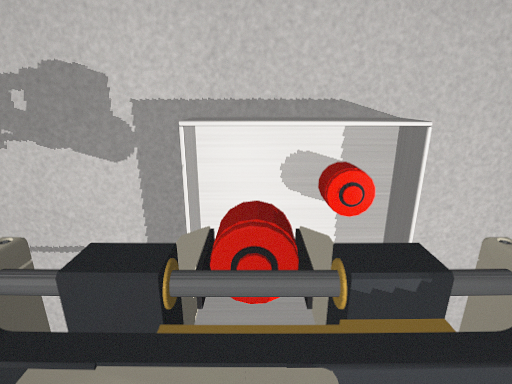

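Request:
apply_moves([
  {"dp": [0.025, -0.01, 0.2], "roll": 0, "hand": 1},
  {"dp": [0.025, -0.01, 0.4], "roll": 0, "hand": 1},
  {"dp": [0.025, -0.01, 0.58], "roll": 0, "hand": 1},
  {"dp": [0.025, -0.01, 0.58], "roll": 0, "hand": 1},
  {"dp": [0.025, -0.01, 0.58], "roll": 0, "hand": 1},
  {"dp": [0.025, -0.01, 0.58], "roll": 0, "hand": 0.38},
  {"dp": [0.025, -0.01, 0.58], "roll": 0, "hand": 0.38},
  {"dp": [0.025, -0.01, 0.58], "roll": 0, "hand": 0.38},
  {"dp": [0.025, -0.01, 0.58], "roll": 0, "hand": 0.38},
  {"dp": [0.025, -0.01, 0.58], "roll": 0, "hand": 0.38},
])

```text
time_s: 20.73
position: [0.4378, 0.3219, 0.0309]
orientation: [179.9, -0.0, 105.5]
force: [0.1, -0.9, -0.0]
finger_gap: 0.618
```

```bash
python3 -c "
from h import *
shot('wrist','w14')
plan(0.4755,-0.003,0.15,60)"
```

```text
t 20.78 pos [0.4376 0.3219 0.0306] rpy [ 1.7992e+02 -4.0000e-02  1.0547e+02] gap 56.9 F [-0.2 -0.1 -0.1]
dp [-1.616 -0.25  -0.598] roll 0.253 rows 9
```

View pics/w14.png

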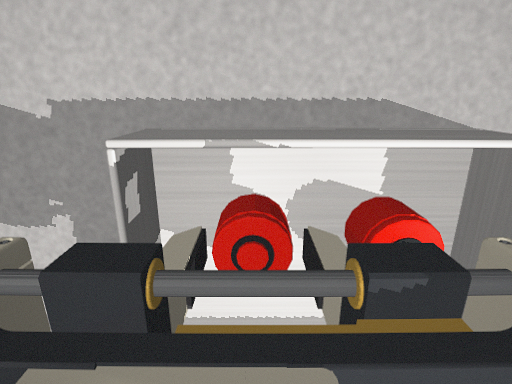

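Request:
apply_moves([
  {"dp": [0, 0, -0.2], "roll": 0, "hand": 0.35},
  {"dp": [0, 0, -0.4], "roll": 0, "hand": 0.3},
  {"dp": [-0.2, 0, -0.6], "roll": 0, "hand": 0.2},
  {"dp": [-0.9, -0.2, -0.6], "roll": 0.4, "hand": 0.2},
  {"dp": [-0.9, -0.2, -0.6], "roll": 0.4, "hand": 0.2},
  {"dp": [-0.9, -0.2, -0.6], "roll": 0.4, "hand": 0.2},
  {"dp": [-0.9, -0.2, -0.6], "roll": 0.4, "hand": 0.2},
  {"dp": [-0.9, -0.2, -0.6], "roll": 0.4, "hand": 0.2},
  {"dp": [-0.9, -0.2, -0.6], "roll": 0.4, "hand": 0.2},
  {"dp": [-0.9, -0.2, -0.6], "roll": 0.4, "hand": 0.2},
])

```text
time_s: 21.62
position: [0.4468, 0.1366, 0.1503]
orientation: [180.0, -0.0, 54.9]
force: [1.2, 0.6, 0.2]
finger_gap: 0.8
```

```bash
python3 -c "
from h import *
plan(0.4755,-0.003,0.13,16)
shot('scene','s3')"
```

```text
t 21.62 pos [0.4468 0.1366 0.1503] rpy [ 1.7998e+02 -5.0000e-02  5.4890e+01] gap 73.6 F [1.2 0.6 0.2]
dp [-0.489  0.519  0.101] roll 0.216 rows 6
```

View pics/s3.png

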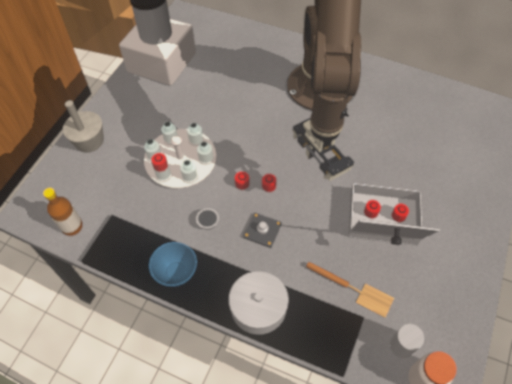

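Both rejects (372,208) and (400,212) lie in the tin; lids 3 and 4 are where they were.

Request:
apply_moves([
  {"dp": [-0.489, 0.519, 0.1], "roll": 0.216, "hand": 0.2},
  {"dp": [-0.489, 0.519, 0.1], "roll": 0.216, "hand": 0.2},
  {"dp": [-0.489, 0.519, 0.1], "roll": 0.216, "hand": 0.2},
  {"dp": [-0.489, 0.519, 0.1], "roll": 0.216, "hand": 0.2},
  {"dp": [-0.489, 0.519, 0.1], "roll": 0.216, "hand": 0.2},
  {"dp": [-0.489, 0.519, 0.1], "roll": 0.216, "hand": 0.2},
  {"dp": [-0.489, 0.519, 0.1], "roll": 0.216, "hand": 0.2},
  {"dp": [-0.489, 0.519, 0.1], "roll": 0.216, "hand": 0.2},
])

```text
time_s: 22.33
position: [0.4764, -0.0018, 0.1298]
orientation: [-180.0, -0.0, 16.7]
force: [1.0, 0.6, 0.1]
finger_gap: 0.797
```

```bash
python3 -c "
from h import *
plan(0.4755,-0.003,0.012,16)
st=shot('wrist','w15')
print(proj(cam('wrist',st),[[.4755,-.003,.042]]))"
```

```text
t 22.33 pos [ 0.4764 -0.0018  0.1298] rpy [-180.     -0.     16.73] gap 73.3 F [1.  0.6 0.1]
dp [-0.006  0.005  0.589] roll 0.004 rows 3
[[253.1199805  196.03079572]]
```

View pics/w15.png

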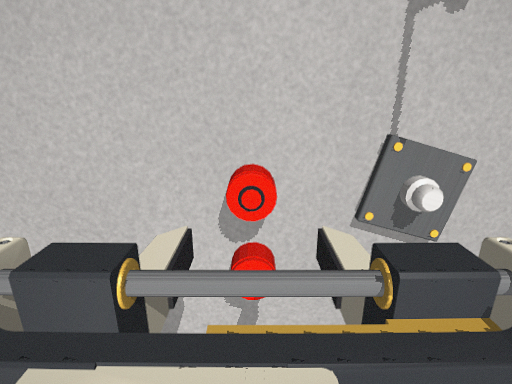

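Request:
apply_moves([
  {"dp": [-0.012, 0.012, 0.2], "roll": 0.004, "hand": 0.2},
  {"dp": [-0.012, 0.012, 0.4], "roll": 0.004, "hand": 0.2},
  {"dp": [-0.012, 0.012, 0.58], "roll": 0.004, "hand": 0.2},
  {"dp": [-0.012, 0.012, 0.58], "roll": 0.004, "hand": 0.2},
  {"dp": [-0.012, 0.012, 0.58], "roll": 0.004, "hand": 0.2},
  {"dp": [-0.012, 0.012, 0.58], "roll": 0.004, "hand": 1},
  {"dp": [-0.012, 0.012, 0.58], "roll": 0.004, "hand": 1},
  {"dp": [-0.012, 0.012, 0.58], "roll": 0.004, "hand": 1},
  {"dp": [-0.012, 0.012, 0.58], "roll": 0.004, "hand": 1},
  {"dp": [-0.012, 0.012, 0.58], "roll": 0.004, "hand": 1},
])

```text
time_s: 23.22
position: [0.4757, -0.0048, 0.015]
orientation: [180.0, -0.1, 15.8]
force: [-1.5, -0.2, 11.8]
finger_gap: 0.512
```

```bash
python3 -c "
from h import *
plan(0.629,0.040,0.11,16)
shot('wrist','w16')"
```

```text
t 23.22 pos [ 0.4757 -0.0048  0.015 ] rpy [ 1.7999e+02 -1.4000e-01  1.5770e+01] gap 47.1 F [-1.5 -0.2 11.8]
dp [ 0.8   -0.007 -0.473] roll -0.001 rows 5
```

View pics/w16.png

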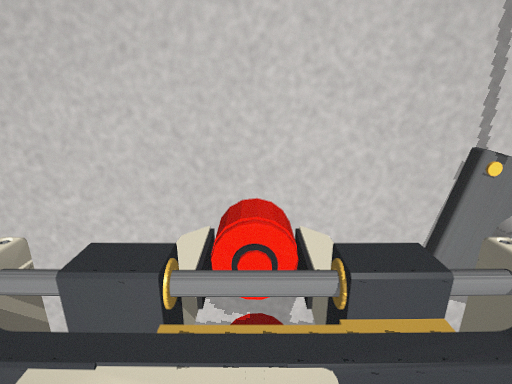

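Request:
apply_moves([
  {"dp": [0, 0, -0.15], "roll": 0, "hand": 1},
  {"dp": [0, 0, -0.3], "roll": 0, "hand": 1},
  {"dp": [0.1, 0, -0.45], "roll": 0, "hand": 1},
  {"dp": [0.8, -0.007, -0.45], "roll": 0, "hand": 1},
  {"dp": [0.8, -0.007, -0.45], "roll": 0, "hand": 1},
  {"dp": [0.8, -0.007, -0.45], "roll": 0, "hand": 1},
  {"dp": [0.8, -0.007, -0.45], "roll": 0, "hand": 1},
  {"dp": [0.8, -0.007, -0.45], "roll": 0, "hand": 1},
  {"dp": [0.8, -0.007, -0.45], "roll": 0, "hand": 1},
  {"dp": [0.8, -0.007, -0.45], "roll": 0, "hand": 1},
])

```text
time_s: 24.1
position: [0.6275, 0.0392, 0.1037]
orientation: [180.0, 0.1, 15.7]
force: [0.4, -0.5, 0.4]
finger_gap: 0.514
```

```bash
python3 -c "
from h import *
plan(0.629,0.040,0.043,16)
shot('side','d11',(230,130,310,210),7)"
```

```text
t 24.1 pos [0.6275 0.0392 0.1037] rpy [1.800e+02 6.000e-02 1.572e+01] gap 47.3 F [ 0.4 -0.5  0.4]
dp [ 0.009 -0.002  0.304] roll -0.002 rows 2
```

View pics/d11.png

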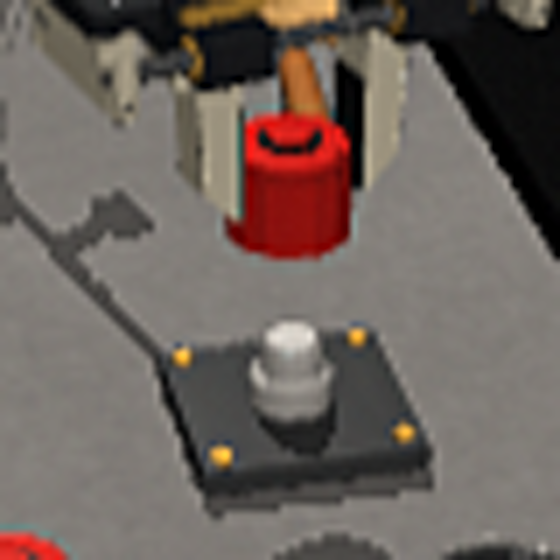

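Request:
apply_moves([
  {"dp": [0.005, 0, 0.12], "roll": 0, "hand": 1},
  {"dp": [0.005, 0, 0.2], "roll": 0, "hand": 1},
  {"dp": [0.005, 0, 0.25], "roll": 0, "hand": 1},
  {"dp": [0.005, 0, 0.28], "roll": 0, "hand": 1},
  {"dp": [0.005, 0, 0.3], "roll": 0, "hand": 1},
  {"dp": [0.005, 0, 0.32], "roll": 0, "hand": 1},
  {"dp": [0.005, 0, 0.33], "roll": 0, "hand": 1},
  {"dp": [0.005, 0, 0.33], "roll": 0, "hand": 1},
  {"dp": [0.005, 0, 0.33], "roll": 0, "hand": 1},
], grip_force=10)

```text
time_s: 24.9
position: [0.6299, 0.0398, 0.039]
orientation: [-180.0, -0.1, 15.7]
force: [-2.0, -0.2, 6.3]
finger_gap: 0.516
```

```bash
python3 -c "
from h import *
plan(0.629,0.040,0.043,16)
shot('side','d12',(230,150,310,210),9)"
```

```text
t 24.9 pos [0.6299 0.0398 0.039 ] rpy [-1.800e+02 -8.000e-02  1.573e+01] gap 47.5 F [-2.  -0.2  6.3]
dp [-0.004 -0.002 -0.02 ] roll -0.001 rows 1
```

View pics/d12.png

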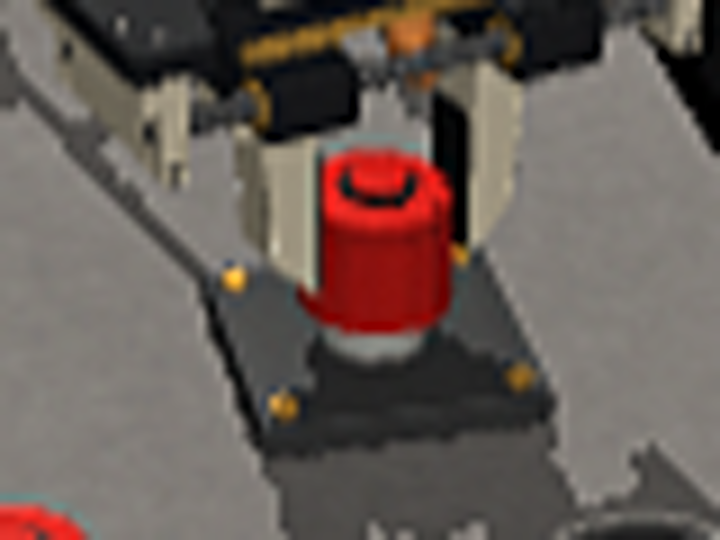

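Request:
apply_moves([
  {"dp": [0, 0, -0.01], "roll": 0, "hand": 0.35},
  {"dp": [0, 0, -0.01], "roll": 0, "hand": 0.35},
  {"dp": [0, 0, -0.01], "roll": 0, "hand": 0.35},
  {"dp": [0, 0, -0.01], "roll": 0, "hand": 0.35},
  {"dp": [0, 0, -0.01], "roll": 0, "hand": 0.35},
  {"dp": [0, 0, -0.01], "roll": 0, "hand": 0.35},
])

```text
time_s: 25.45
position: [0.6294, 0.04, 0.0397]
orientation: [-180.0, 0.0, 15.7]
force: [0.6, 0.2, -0.7]
finger_gap: 0.645
```

```bash
python3 -c "
from h import *
plan(0.629,0.040,0.043,16)
shot('side','d13',(230,150,310,210),9)"
```

```text
t 25.45 pos [0.6294 0.04   0.0397] rpy [-180.      0.     15.74] gap 59.3 F [ 0.6  0.2 -0.7]
dp [-0.002 -0.001 -0.017] roll -0.001 rows 1
```

View pics/d13.png

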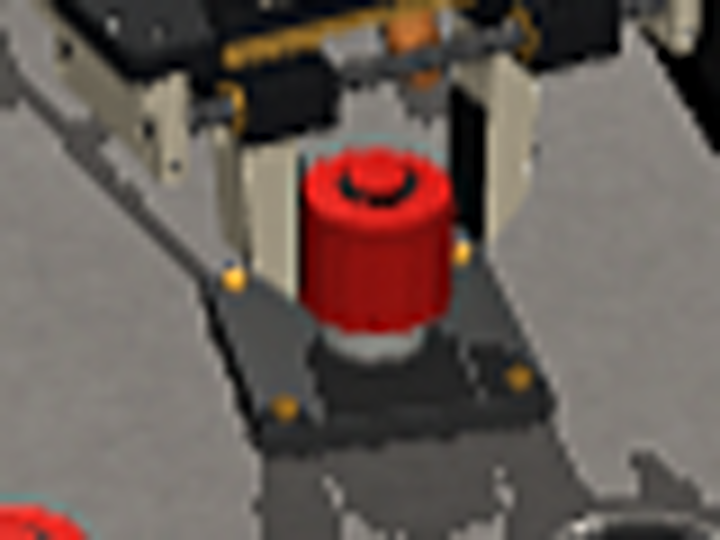

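Request:
apply_moves([
  {"dp": [0, 0, 0], "roll": 0, "hand": 1},
  {"dp": [0, 0, 0], "roll": 0, "hand": 1},
  {"dp": [0, 0, 0], "roll": 0, "hand": 1},
  {"dp": [0, 0, 0.02], "roll": 0, "hand": 1},
  {"dp": [0, 0.015, 0.02], "roll": 0, "hand": 1},
  {"dp": [0, 0.015, 0.02], "roll": 0, "hand": 1},
  {"dp": [0.015, 0, 0.02], "roll": 0, "hand": 1},
  {"dp": [0.015, 0, 0.02], "roll": 0, "hand": 1},
  {"dp": [0, -0.015, 0.02], "roll": 0, "hand": 1},
  {"dp": [0, -0.015, 0.02], "roll": 0, "hand": 1},
])

```text
time_s: 26.33
position: [0.6288, 0.0425, 0.0361]
orientation: [180.0, -0.1, 15.7]
force: [0.7, -1.3, 3.3]
finger_gap: 0.505
```

Request:
apply_moves([
  {"dp": [-0.015, 0.015, 0], "roll": 0, "hand": 1},
  {"dp": [-0.015, 0.015, 0], "roll": 0, "hand": 1},
  {"dp": [0, 0.03, 0], "roll": 0, "hand": 1},
  {"dp": [0, 0.03, 0], "roll": 0, "hand": 1},
  {"dp": [0, 0.015, 0.0], "roll": 0, "hand": 1},
  {"dp": [0, 0.015, 0.0], "roll": 0, "hand": 1},
])

```text
time_s: 26.83
position: [0.6295, 0.039, 0.0356]
orientation: [179.9, 0.0, 15.7]
force: [1.5, -2.8, 1.9]
finger_gap: 0.501
```

```bash
python3 -c "
from h import *
plan(0.43,0.14,0.14,70)
shot('side','d14',(230,150,310,210),9)"
```

```text
t 26.83 pos [0.6295 0.039  0.0356] rpy [1.7993e+02 1.0000e-02 1.5700e+01] gap 46.1 F [ 1.5 -2.8  1.9]
dp [-0.824 -0.755 -0.523] roll -0.302 rows 8
```

View pics/d14.png

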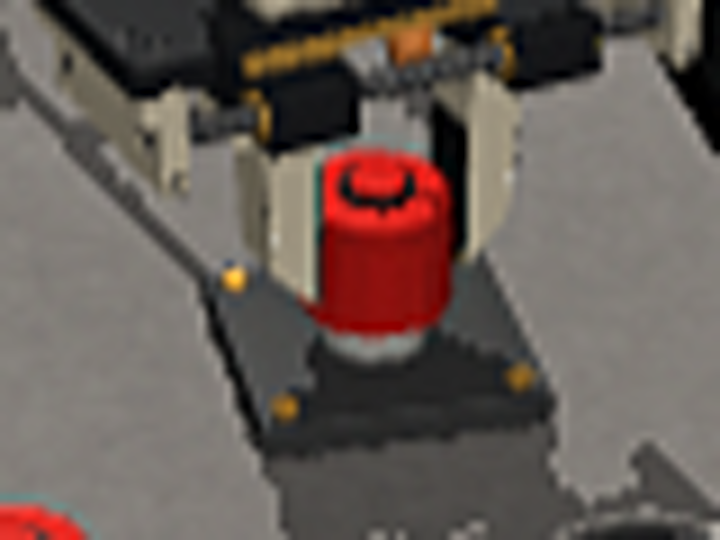

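Request:
apply_moves([
  {"dp": [0, 0, -0.2], "roll": 0, "hand": 1},
  {"dp": [0, 0, -0.4], "roll": 0, "hand": 1},
  {"dp": [-0.2, -0.2, -0.55], "roll": -0.1, "hand": 1},
  {"dp": [-0.85, -0.75, -0.55], "roll": -0.4, "hand": 1},
  {"dp": [-0.85, -0.75, -0.55], "roll": -0.4, "hand": 1},
  {"dp": [-0.85, -0.75, -0.55], "roll": -0.4, "hand": 1},
  {"dp": [-0.85, -0.75, -0.55], "roll": -0.4, "hand": 1},
  {"dp": [-0.85, -0.75, -0.55], "roll": -0.4, "hand": 1},
  {"dp": [-0.85, -0.75, -0.55], "roll": -0.4, "hand": 1},
  {"dp": [-0.85, -0.75, -0.55], "roll": -0.4, "hand": 1},
], grip_force=15)

```text
time_s: 27.72
position: [0.4227, 0.1391, 0.1456]
orientation: [-179.9, 0.0, 73.6]
force: [0.0, 0.5, -0.5]
finger_gap: 0.5
```

```bash
python3 -c "
from h import *
plan(0.455,0.30,0.145,106)"
```

```text
t 27.72 pos [0.4227 0.1391 0.1456] rpy [-1.7991e+02  3.0000e-02  7.3580e+01] gap 46.0 F [ 0.   0.5 -0.5]
dp [ 0.818 -0.073  0.003] roll -0.18 rows 5
```

Request:
apply_moves([
  {"dp": [0.1, 0, 0], "roll": -0.05, "hand": 1},
  {"dp": [0.3, 0, 0], "roll": -0.1, "hand": 1},
  {"dp": [0.5, -0.03, 0], "roll": -0.15, "hand": 1},
  {"dp": [0.82, -0.07, 0], "roll": -0.18, "hand": 1},
  {"dp": [0.82, -0.07, 0], "roll": -0.18, "hand": 1},
  {"dp": [0.82, -0.07, 0], "roll": -0.18, "hand": 1},
  {"dp": [0.82, -0.07, 0], "roll": -0.18, "hand": 1},
  {"dp": [0.82, -0.07, 0], "roll": -0.18, "hand": 1},
])

```text
time_s: 28.38
position: [0.4589, 0.2978, 0.1451]
orientation: [-179.9, 0.1, 105.4]
force: [0.3, -0.8, -0.4]
finger_gap: 0.505
```

```bash
python3 -c "
from h import *
plan(0.473,0.375,0.145,106)
plan(0.471,0.374,0.025,106)"
```

```text
t 28.38 pos [0.4589 0.2978 0.1451] rpy [-1.7989e+02  7.0000e-02  1.0535e+02] gap 46.5 F [ 0.3 -0.8 -0.4]
dp [ 0.353  0.17  -0.   ] roll -0.004 rows 2
t 28.38 pos [0.4589 0.2978 0.1451] rpy [-1.7989e+02  7.0000e-02  1.0535e+02] gap 46.5 F [ 0.3 -0.8 -0.4]
dp [0.352 0.16  0.6  ] roll -0.004 rows 4
```

Request:
apply_moves([
  {"dp": [0.2, 0.08, 0], "roll": -0.004, "hand": 1},
  {"dp": [0.35, 0.15, 0], "roll": -0.004, "hand": 1},
  {"dp": [0.35, 0.15, 0], "roll": -0.004, "hand": 1},
  {"dp": [0.35, 0.15, 0], "roll": -0.004, "hand": 1},
])

```text
time_s: 28.72
position: [0.4694, 0.375, 0.1454]
orientation: [-180.0, 0.0, 106.2]
force: [-0.5, -0.7, -0.5]
finger_gap: 0.503
```

```bash
python3 -c "
from h import *
plan(0.471,0.374,0.025,106)
shot('wrist','w17')
shot('side','d15',(140,60,270,180),5)"
```

```text
t 28.72 pos [0.4694 0.375  0.1454] rpy [-1.7996e+02  1.0000e-02  1.0618e+02] gap 46.3 F [-0.5 -0.7 -0.5]
dp [-0.007  0.007  0.602] roll 0.001 rows 3
```

View pics/w17.png

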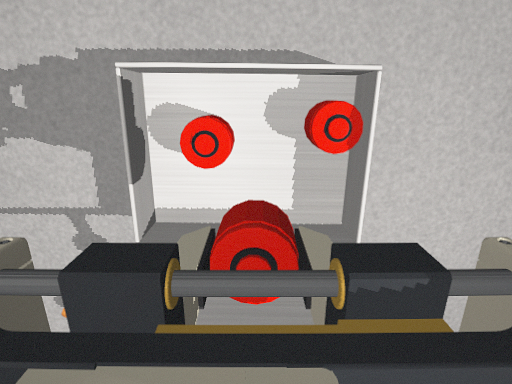

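View pics/d15.png

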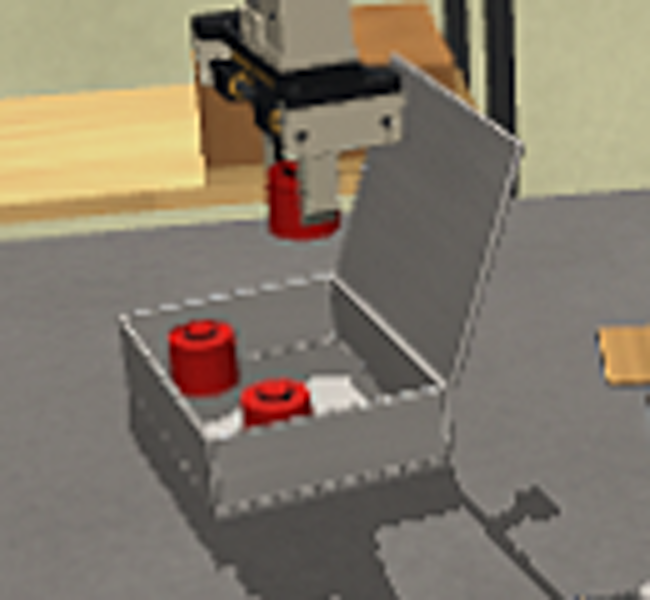

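Request:
apply_moves([
  {"dp": [-0.005, -0.03, 0.1], "roll": 0, "hand": 1},
  {"dp": [-0.005, -0.03, 0.3], "roll": 0, "hand": 1},
  {"dp": [-0.005, -0.03, 0.5], "roll": 0, "hand": 1},
  {"dp": [-0.005, -0.03, 0.6], "roll": 0, "hand": 1},
  {"dp": [-0.005, -0.03, 0.6], "roll": 0, "hand": 1},
  {"dp": [-0.005, -0.03, 0.6], "roll": 0, "hand": 0.38},
  {"dp": [-0.005, -0.03, 0.6], "roll": 0, "hand": 0.38},
  {"dp": [-0.005, -0.03, 0.6], "roll": 0, "hand": 0.38},
  {"dp": [-0.005, -0.03, 0.6], "roll": 0, "hand": 0.38},
  {"dp": [-0.005, -0.03, 0.6], "roll": 0, "hand": 0.38},
])

```text
time_s: 29.65
position: [0.4651, 0.3725, 0.0272]
orientation: [179.9, -0.1, 106.1]
force: [0.6, -0.6, 0.8]
finger_gap: 0.62
```

Request:
apply_moves([
  {"dp": [0, 0, -0.2], "roll": 0, "hand": 0.38},
  {"dp": [0, 0, -0.4], "roll": 0, "hand": 0.3},
  {"dp": [0, -0.15, -0.6], "roll": 0, "hand": 0.2},
  {"dp": [-0.3, -0.3, -0.6], "roll": 0, "hand": 0.2},
  {"dp": [-0.9, -0.35, -0.6], "roll": 0, "hand": 0.2},
  {"dp": [-0.9, -0.35, -0.6], "roll": 0.1, "hand": 0.2},
  {"dp": [-0.9, -0.35, -0.6], "roll": 0.3, "hand": 0.2},
  {"dp": [-0.9, -0.35, -0.6], "roll": 0.3, "hand": 0.2},
  {"dp": [-0.9, -0.35, -0.6], "roll": 0.3, "hand": 0.2},
  {"dp": [-0.9, -0.35, -0.6], "roll": 0.3, "hand": 0.2},
])

```text
time_s: 30.48
position: [0.4478, 0.1776, 0.1467]
orientation: [179.9, -0.1, 69.8]
force: [-0.1, 0.9, -0.4]
finger_gap: 0.799
```

```bash
python3 -c "
from h import *
plan(0.4995,-0.086,0.13,16)
shot('scene','s4')"
```

```text
t 30.48 pos [0.4478 0.1776 0.1467] rpy [ 1.7994e+02 -6.0000e-02  6.9780e+01] gap 73.5 F [-0.1  0.9 -0.4]
dp [-1.148  0.698  0.083] roll 0.299 rows 8
```

View pics/s4.png

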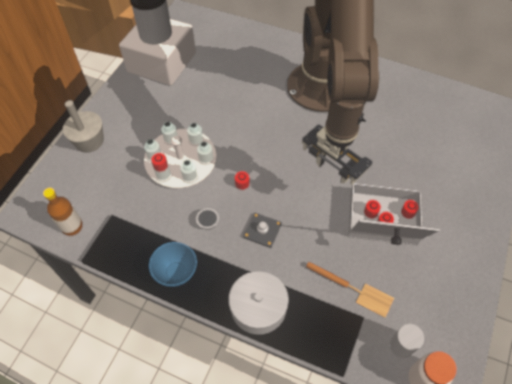

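Request:
apply_moves([
  {"dp": [-0.95, 0.58, 0.08], "roll": 0.299, "hand": 0.2},
  {"dp": [-0.95, 0.58, 0.08], "roll": 0.299, "hand": 0.2},
  {"dp": [-0.95, 0.58, 0.08], "roll": 0.299, "hand": 0.2},
  {"dp": [-0.95, 0.58, 0.08], "roll": 0.299, "hand": 0.2},
  {"dp": [-0.95, 0.58, 0.08], "roll": 0.299, "hand": 0.2},
  {"dp": [-0.95, 0.58, 0.08], "roll": 0.299, "hand": 0.2},
  {"dp": [-0.95, 0.58, 0.08], "roll": 0.299, "hand": 0.2},
  {"dp": [-0.95, 0.58, 0.08], "roll": 0.299, "hand": 0.2},
  {"dp": [-0.95, 0.58, 0.08], "roll": 0.299, "hand": 0.2},
])

```text
time_s: 31.28
position: [0.4928, -0.0384, 0.1301]
orientation: [180.0, -0.0, 16.5]
force: [0.3, 0.2, 0.3]
finger_gap: 0.801
```

```bash
python3 -c "
from h import *
plan(0.4995,-0.086,0.13,16)"
```

```text
t 31.28 pos [ 0.4928 -0.0384  0.1301] rpy [ 1.80e+02 -4.00e-02  1.65e+01] gap 73.7 F [0.3 0.2 0.3]
dp [-0.036  0.238  0.   ] roll 0.003 rows 2
```

Request:
apply_moves([
  {"dp": [-0.036, 0.238, 0], "roll": 0, "hand": 0.2},
  {"dp": [-0.036, 0.238, 0], "roll": 0, "hand": 0.2},
  {"dp": [-0.036, 0.238, 0], "roll": 0, "hand": 0.2},
  {"dp": [-0.036, 0.238, 0], "roll": 0, "hand": 0.2},
])

```text
time_s: 31.62
position: [0.4992, -0.086, 0.1299]
orientation: [-180.0, -0.0, 16.7]
force: [-0.2, 0.9, 0.3]
finger_gap: 0.797
```

```bash
python3 -c "
from h import *
plan(0.4995,-0.086,0.013,16)
st=shot('wrist','w18')
print(proj(cam('wrist',st),[[.4995,-.086,.042]]))"
```

```text
t 31.62 pos [ 0.4992 -0.086   0.1299] rpy [-1.7999e+02 -2.0000e-02  1.6700e+01] gap 73.3 F [-0.2  0.9  0.3]
dp [0.001 0.001 0.585] roll 0.004 rows 3
[[254.79655963 195.1172095 ]]
```

View pics/w18.png

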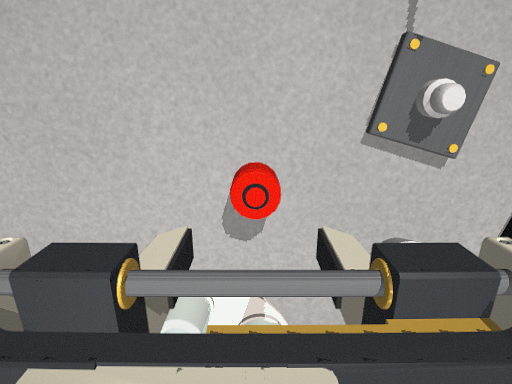

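Request:
apply_moves([
  {"dp": [0.003, 0.005, 0.2], "roll": 0.004, "hand": 0.2},
  {"dp": [0.003, 0.005, 0.4], "roll": 0.004, "hand": 0.2},
  {"dp": [0.003, 0.005, 0.58], "roll": 0.004, "hand": 0.2},
  {"dp": [0.003, 0.005, 0.58], "roll": 0.004, "hand": 0.2},
  {"dp": [0.003, 0.005, 0.58], "roll": 0.004, "hand": 0.2},
  {"dp": [0.003, 0.005, 0.58], "roll": 0.004, "hand": 1},
  {"dp": [0.003, 0.005, 0.58], "roll": 0.004, "hand": 1},
  {"dp": [0.003, 0.005, 0.58], "roll": 0.004, "hand": 1},
  {"dp": [0.003, 0.005, 0.58], "roll": 0.004, "hand": 1},
  {"dp": [0.003, 0.005, 0.58], "roll": 0.004, "hand": 1},
])

```text
time_s: 32.5
position: [0.501, -0.0867, 0.0151]
orientation: [180.0, -0.1, 15.8]
force: [-1.2, 0.8, 9.9]
finger_gap: 0.526
```

Request:
apply_moves([
  {"dp": [0, 0, -0.15], "roll": 0, "hand": 1},
  {"dp": [0, 0, -0.3], "roll": 0, "hand": 1},
  {"dp": [0.1, -0.1, -0.45], "roll": 0, "hand": 1},
  {"dp": [0.8, -0.44, -0.45], "roll": 0, "hand": 1},
  {"dp": [0.8, -0.44, -0.45], "roll": 0, "hand": 1},
  {"dp": [0.8, -0.44, -0.45], "roll": 0, "hand": 1},
  {"dp": [0.8, -0.44, -0.45], "roll": 0, "hand": 1},
  {"dp": [0.8, -0.44, -0.45], "roll": 0, "hand": 1},
  {"dp": [0.8, -0.44, -0.45], "roll": 0, "hand": 1},
  {"dp": [0.8, -0.44, -0.45], "roll": 0, "hand": 1},
])

```text
time_s: 33.33
position: [0.6294, 0.0407, 0.1037]
orientation: [180.0, 0.0, 15.8]
force: [-0.6, -0.5, -0.2]
finger_gap: 0.527
```

```bash
python3 -c "
from h import *
plan(0.629,0.040,0.10,16)"
```

```text
t 33.33 pos [0.6294 0.0407 0.1037] rpy [1.7997e+02 5.0000e-02 1.5790e+01] gap 48.5 F [-0.6 -0.5 -0.2]
dp [-0.003  0.003  0.019] roll -0.001 rows 1
```

Request:
apply_moves([
  {"dp": [-0.003, 0.003, 0.12], "roll": 0, "hand": 1},
  {"dp": [-0.003, 0.003, 0.2], "roll": 0, "hand": 1},
  {"dp": [-0.003, 0.003, 0.25], "roll": 0, "hand": 1},
  {"dp": [-0.003, 0.003, 0.28], "roll": 0, "hand": 1},
  {"dp": [-0.003, 0.003, 0.3], "roll": 0, "hand": 1},
  {"dp": [-0.003, 0.003, 0.32], "roll": 0, "hand": 1},
  {"dp": [-0.003, 0.003, 0.33], "roll": 0, "hand": 1},
  {"dp": [-0.003, 0.003, 0.33], "roll": 0, "hand": 1},
  {"dp": [-0.003, 0.003, 0.33], "roll": 0, "hand": 1},
], grip_force=10)

```text
time_s: 34.08
position: [0.6298, 0.0406, 0.0381]
orientation: [180.0, -0.0, 15.8]
force: [0.5, 0.4, -0.1]
finger_gap: 0.534
```

```bash
python3 -c "
from h import *
plan(0.629,0.040,0.03,16)
shot('side','d16',(230,150,310,210),9)"
```

```text
t 34.08 pos [0.6298 0.0406 0.0381] rpy [ 1.7999e+02 -3.0000e-02  1.5800e+01] gap 49.1 F [ 0.5  0.4 -0.1]
dp [-0.005  0.002  0.041] roll -0.001 rows 1
```

View pics/d16.png

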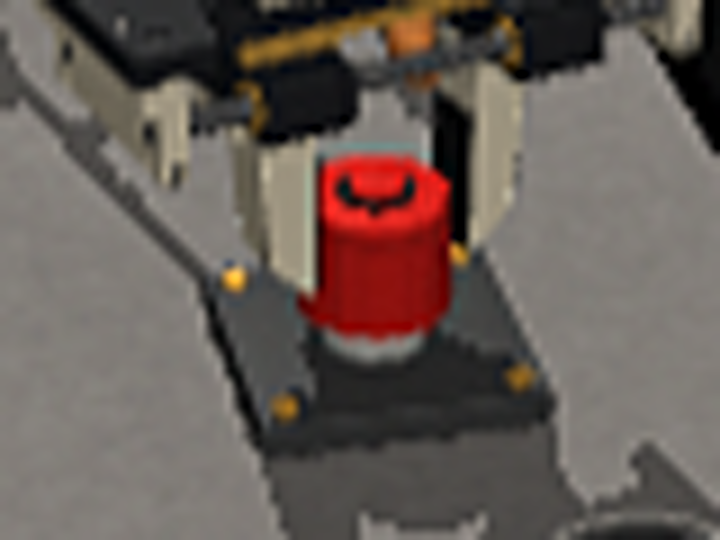

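Request:
apply_moves([
  {"dp": [-0.003, 0, 0.02], "roll": 0, "hand": 1},
  {"dp": [-0.003, 0, 0.04], "roll": 0, "hand": 1},
  {"dp": [-0.003, 0, 0.05], "roll": 0, "hand": 1},
  {"dp": [-0.003, 0, 0.05], "roll": 0, "hand": 1},
  {"dp": [-0.003, 0, 0.05], "roll": 0, "hand": 0.35},
  {"dp": [-0.003, 0, 0.05], "roll": 0, "hand": 0.35},
  {"dp": [-0.003, 0, 0.05], "roll": 0, "hand": 0.35},
  {"dp": [-0.003, 0, 0.05], "roll": 0, "hand": 0.35},
  {"dp": [-0.003, 0, 0.05], "roll": 0, "hand": 0.35},
  {"dp": [-0.003, 0, 0.05], "roll": 0, "hand": 0.35},
])

```text
time_s: 34.97
position: [0.629, 0.0406, 0.0278]
orientation: [-180.0, -0.0, 15.8]
force: [0.1, -0.5, -0.5]
finger_gap: 0.648
```

```bash
python3 -c "
from h import *
plan(0.629,0.040,0.03,16)
shot('side','d17',(230,150,310,210),9)"
```

```text
t 34.97 pos [0.629  0.0406 0.0278] rpy [-1.800e+02 -1.000e-02  1.581e+01] gap 59.6 F [ 0.1 -0.5 -0.5]
dp [-0.001  0.003 -0.011] roll -0.001 rows 1
```

View pics/d17.png

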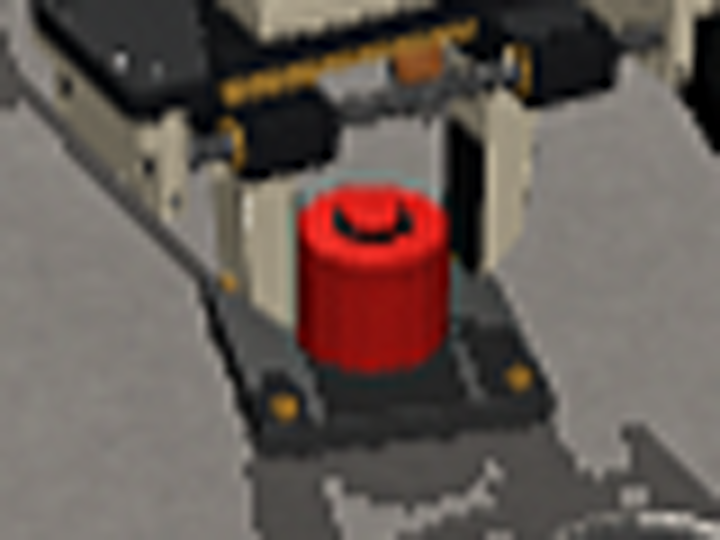

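```bash
python3 -c "
import numpy as np
from scipy.optimize import least_squares
P=np.array([[.4697,-.2281],[.5532,-.2436],[.5827,-.3227],[.5276,-.389],[.4441,-.3737],[.4149,-.2935]])
f=lambda v:(np.c_[v[0]+.085*np.cos(v[2]-np.arange(6)*np.pi/3),v[1]+.085*np.sin(v[2]-np.arange(6)*np.pi/3)]-P).ravel()
r=least_squares(f,[.5,-.31,1.9]);print(r.x,np.degrees(r.x[2]),(r.fun*1e3).round(1)); print((P+f(r.x).reshape(6,2)).round(4))
from h import *
plan(.629,.04,.13,50)
"
```

```text
[ 0.4987     -0.30843333  1.91949066] 109.97871357672983 [-0.  -0.4  0.2  0.3 -0.3 -0.5  0.1  0.7 -0.1  0.2  0.1 -0.1]
[[ 0.4697 -0.2285]
 [ 0.5534 -0.2433]
 [ 0.5824 -0.3232]
 [ 0.5277 -0.3883]
 [ 0.444  -0.3735]
 [ 0.415  -0.2936]]
t 35.02 pos [0.629  0.0406 0.0278] rpy [-1.800e+02 -1.000e-02  1.581e+01] gap 59.9 F [-0.2 -0.7 -0.4]
dp [-0.001  0.003 -0.511] roll -0.19 rows 5
```

Request:
apply_moves([
  {"dp": [0, 0, 0], "roll": 0, "hand": 1},
  {"dp": [0, 0, 0], "roll": 0, "hand": 1},
  {"dp": [0, 0, 0], "roll": 0, "hand": 1},
  {"dp": [0, 0, 0], "roll": 0, "hand": 1},
  {"dp": [0, 0, 0], "roll": 0, "hand": 1},
  {"dp": [0, 0, -0.15], "roll": 0, "hand": 1},
  {"dp": [0, 0, -0.3], "roll": 0, "hand": 1},
  {"dp": [0, 0, -0.55], "roll": 0, "hand": 1},
  {"dp": [0, 0, -0.6], "roll": -0.1, "hand": 1},
  {"dp": [0, 0, -0.6], "roll": -0.1, "hand": 1},
], grip_force=15)

```text
time_s: 35.85
position: [0.632, 0.0404, 0.153]
orientation: [179.8, -0.4, 30.4]
force: [0.2, -0.0, -1.0]
finger_gap: 0.525
```

```bash
python3 -c "
from h import *
plan(.59,-.11,.15,50)
plan(.552,-.2445,.15,50)
print(back(cam('scene'),[[207,216]],.028))
"
```

```text
t 35.85 pos [0.632  0.0404 0.153 ] rpy [179.8   -0.42  30.42] gap 48.3 F [ 0.2 -0.  -1. ]
dp [-0.562  0.542  0.013] roll -0.109 rows 4
t 35.85 pos [0.632  0.0404 0.153 ] rpy [179.8   -0.42  30.42] gap 48.3 F [ 0.2 -0.  -1. ]
dp [-1.066  1.026  0.011] roll -0.109 rows 8
[[ 0.66177496 -0.1245751   0.028     ]]
```

Request:
apply_moves([
  {"dp": [-0.9, 0.87, 0], "roll": -0.109, "hand": 1},
  {"dp": [-0.9, 0.87, 0], "roll": -0.109, "hand": 1},
  {"dp": [-0.9, 0.87, 0], "roll": -0.109, "hand": 1},
  {"dp": [-0.9, 0.87, 0], "roll": -0.109, "hand": 1},
  {"dp": [-0.9, 0.87, 0], "roll": -0.109, "hand": 1},
  {"dp": [-0.9, 0.87, 0], "roll": -0.109, "hand": 1},
  {"dp": [-0.9, 0.87, 0], "roll": -0.109, "hand": 1},
  {"dp": [-0.9, 0.87, 0], "roll": -0.109, "hand": 1},
])

```text
time_s: 36.52
position: [0.5592, -0.2041, 0.1479]
orientation: [180.0, 0.1, 49.4]
force: [-0.3, 0.2, -1.3]
finger_gap: 0.528
```

```bash
python3 -c "
from h import *
plan(.552,-.2445,.15,50)
"
```

```text
t 36.52 pos [ 0.5592 -0.2041  0.1479] rpy [1.7996e+02 6.0000e-02 4.9380e+01] gap 48.6 F [-0.3  0.2 -1.3]
dp [-0.177  0.104 -0.01 ] roll -0.003 rows 1
```

Request:
apply_moves([
  {"dp": [-0.177, 0.38, -0.06], "roll": -0.003, "hand": 1},
  {"dp": [-0.177, 0.38, -0.06], "roll": -0.003, "hand": 1},
  {"dp": [-0.177, 0.38, -0.06], "roll": -0.003, "hand": 1},
  {"dp": [-0.177, 0.38, -0.06], "roll": -0.003, "hand": 1},
  {"dp": [-0.177, 0.38, -0.06], "roll": -0.003, "hand": 1},
])

```text
time_s: 36.93
position: [0.5963, -0.2747, 0.1591]
orientation: [-179.9, -0.0, 50.4]
force: [0.4, -0.2, -1.6]
finger_gap: 0.529
```

```bash
python3 -c "
from h import *
plan(.552,-.2445,.15,50)
st=shot('wrist','w19',(150,90,360,290),3.8)
C=cam('wrist',st)
print(((proj(C,[[.552,-.2445,.094],[.552,-.2445,.072],[.4683,-.2297,.094]])-[150,90]+.5)*3.8-.5).round(0))
"
```

```text
t 36.93 pos [ 0.5963 -0.2747  0.1591] rpy [-1.7993e+02 -4.0000e-02  5.0360e+01] gap 48.7 F [ 0.4 -0.2 -1.6]
dp [-0.025 -0.267  0.046] roll 0.002 rows 2
[[ 378.  179.]
 [ 379.  167.]
 [ 139. -241.]]
```

View pics/w19.png

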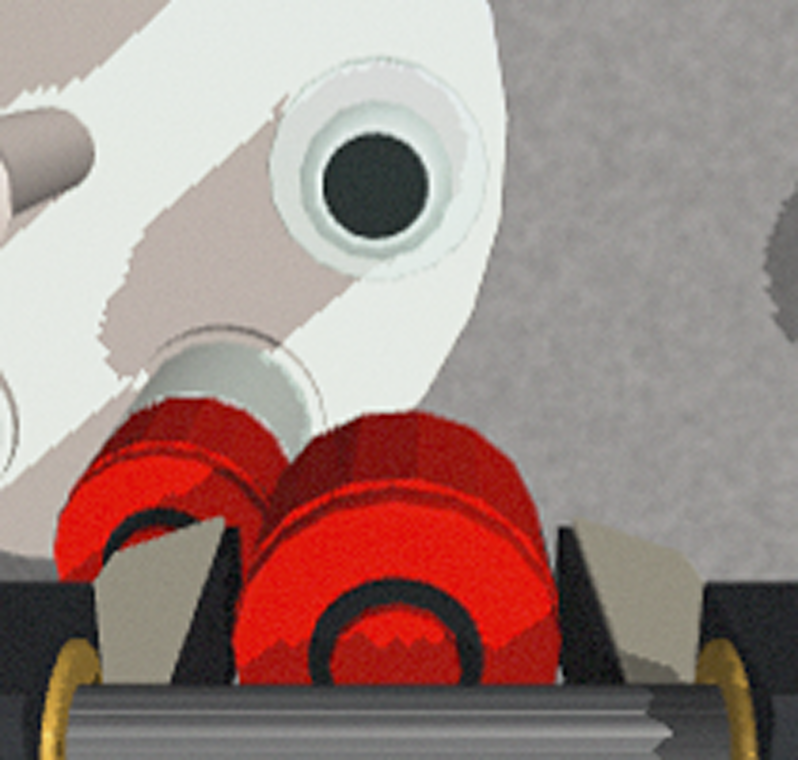

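```bash
python3 -c "
from h import *
plan(.552,-.2445,.15,50)
st=shot('wrist','w20',(150,90,360,290),3.8)
shot('scene','s5',(130,100,240,200),7)
C=cam('wrist',st)
for n,v,z in(('neck',(375,185),.094),):
  print(back(C,[[ (v[0]+.5)/3.8-.5+150,(v[1]+.5)/3.8-.5+90]],z)[0][:2].round(4))
"
```

```text
t 36.98 pos [ 0.5961 -0.2741  0.1591] rpy [-1.799e+02 -5.000e-02  5.041e+01] gap 48.5 F [ 0.8  0.4 -0.9]
dp [-0.027 -0.264  0.046] roll 0.002 rows 2
[ 0.5524 -0.245 ]
```

View pics/w20.png

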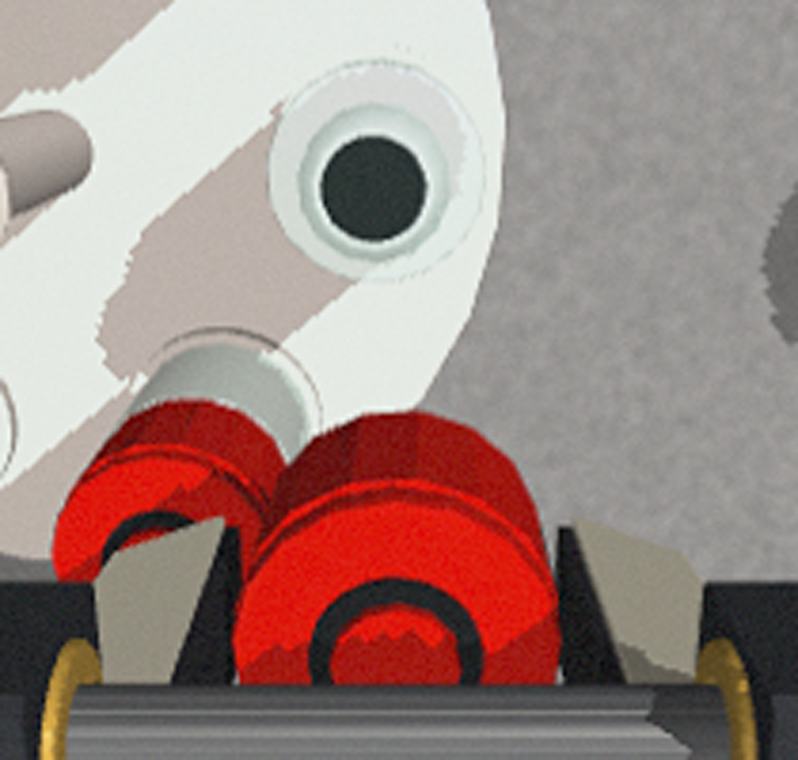

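Request:
apply_moves([
  {"dp": [-0.027, -0.26, 0.05], "roll": 0.002, "hand": 1},
  {"dp": [-0.027, -0.26, 0.05], "roll": 0.002, "hand": 1},
  {"dp": [-0.027, -0.26, 0.16], "roll": 0.002, "hand": 1},
  {"dp": [-0.027, -0.26, 0.16], "roll": 0.002, "hand": 1},
  {"dp": [-0.027, -0.26, 0.16], "roll": 0.002, "hand": 1},
  {"dp": [-0.027, -0.26, 0.16], "roll": 0.002, "hand": 1},
  {"dp": [-0.027, -0.26, 0.16], "roll": 0.002, "hand": 1},
])

```text
time_s: 37.67
position: [0.5533, -0.2476, 0.1287]
orientation: [179.9, -0.0, 49.9]
force: [0.4, -0.5, 0.1]
finger_gap: 0.528
```

```bash
python3 -c "
from h import *
plan(.5524,-.245,.09,50)
st=shot('side','d18',(180,200,310,320),6)
"
```

```text
t 37.67 pos [ 0.5533 -0.2476  0.1287] rpy [ 1.7992e+02 -3.0000e-02  4.9950e+01] gap 48.6 F [ 0.4 -0.5  0.1]
dp [ 0.007 -0.012  0.193] roll -0.0 rows 1
```

View pics/d18.png

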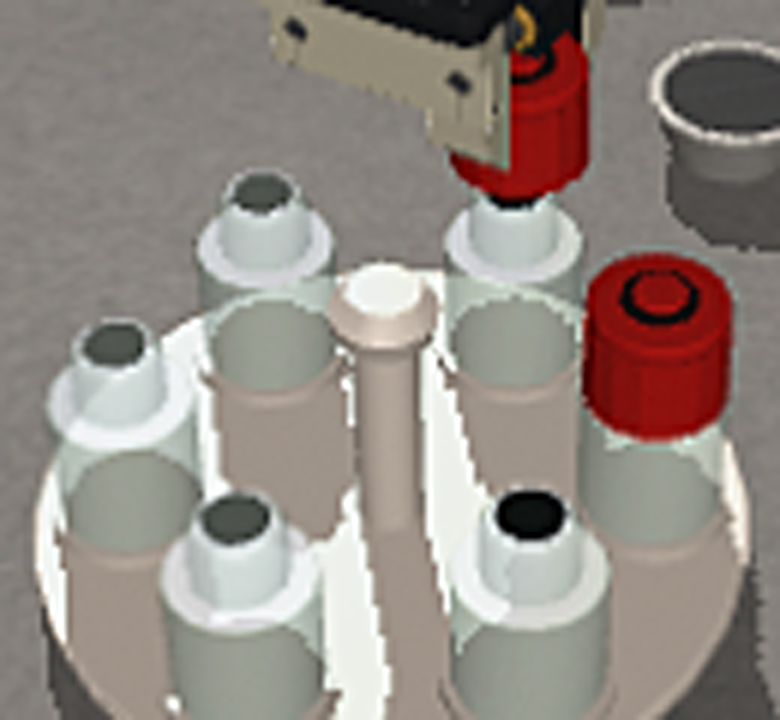

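Request:
apply_moves([
  {"dp": [0.007, -0.012, 0.03], "roll": 0, "hand": 1},
  {"dp": [0.007, -0.012, 0.06], "roll": 0, "hand": 1},
  {"dp": [0.007, -0.012, 0.08], "roll": 0, "hand": 1},
  {"dp": [0.007, -0.012, 0.1], "roll": 0, "hand": 1},
  {"dp": [0.007, -0.012, 0.12], "roll": 0, "hand": 1},
  {"dp": [0.007, -0.012, 0.13], "roll": 0, "hand": 1},
  {"dp": [0.007, -0.012, 0.13], "roll": 0, "hand": 1},
  {"dp": [0.007, -0.012, 0.13], "roll": 0, "hand": 1},
], grip_force=10)

```text
time_s: 38.38
position: [0.5514, -0.2448, 0.1016]
orientation: [-180.0, 0.0, 49.9]
force: [1.2, -0.5, -0.0]
finger_gap: 0.534
```

Request:
apply_moves([
  {"dp": [0, 0, 0.02], "roll": 0, "hand": 1},
  {"dp": [0, 0, 0.04], "roll": 0, "hand": 1},
  {"dp": [0, 0, 0.055], "roll": 0, "hand": 1},
  {"dp": [0, 0, 0.055], "roll": 0, "hand": 1},
  {"dp": [0, 0, 0.055], "roll": 0, "hand": 0.35},
  {"dp": [0, 0, 0.055], "roll": 0, "hand": 0.35},
  {"dp": [0, 0, 0.055], "roll": 0, "hand": 0.35},
  {"dp": [0, 0, 0.055], "roll": 0, "hand": 0.35},
  {"dp": [0, 0, 0.055], "roll": 0, "hand": 0.35},
  {"dp": [0, 0, 0.055], "roll": 0, "hand": 0.35},
])

```text
time_s: 39.22
position: [0.5515, -0.2448, 0.0908]
orientation: [180.0, -0.0, 49.9]
force: [-0.3, 1.2, 0.0]
finger_gap: 0.649
```

```bash
python3 -c "
from h import *
plan(.5524,-.245,.09,50)
st=shot('side','d19',(180,200,310,320),6)
"
```

```text
t 39.22 pos [ 0.5515 -0.2448  0.0908] rpy [ 1.7999e+02 -1.0000e-02  4.9930e+01] gap 59.7 F [-0.3  1.2  0. ]
dp [0.002 0.004 0.004] roll -0.0 rows 1
```

View pics/d19.png

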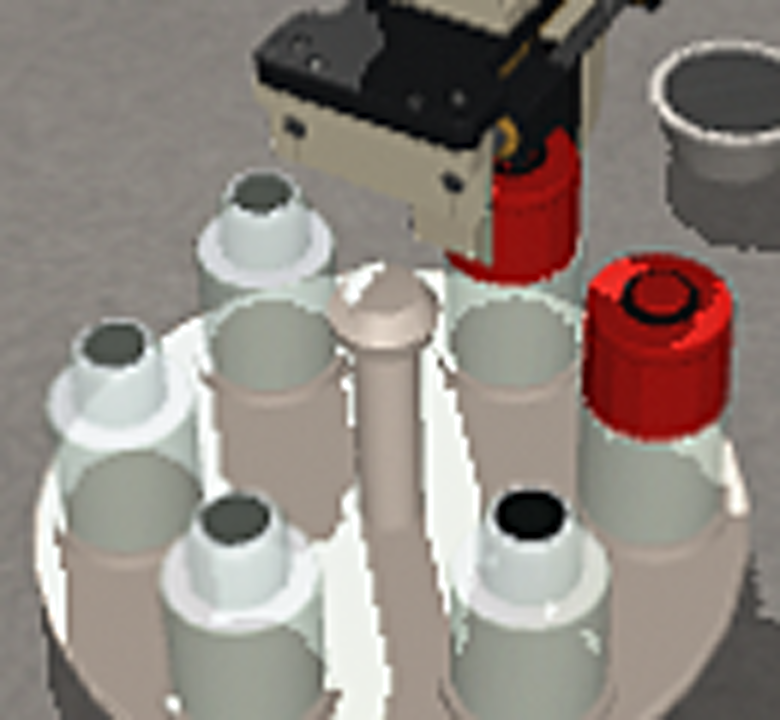

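Request:
apply_moves([
  {"dp": [0, 0, -0.1], "roll": 0, "hand": 0.35},
  {"dp": [0, 0, -0.3], "roll": 0, "hand": 0.35},
  {"dp": [0, 0, -0.6], "roll": 0, "hand": 0.35},
  {"dp": [0, 0, -0.8], "roll": 0, "hand": 0.35},
  {"dp": [0.3, -0.5, -0.85], "roll": 0, "hand": 0.35},
  {"dp": [0.5, -0.9, -0.85], "roll": 0, "hand": 0.35},
  {"dp": [0.5, -0.9, -0.85], "roll": 0, "hand": 0.35},
  {"dp": [0.5, -0.9, -0.85], "roll": 0, "hand": 0.35},
  {"dp": [0.5, -0.9, -0.85], "roll": 0, "hand": 0.35},
  {"dp": [0.5, -0.9, -0.85], "roll": 0, "hand": 0.35},
])

```text
time_s: 40.1
position: [0.476, -0.0445, 0.2615]
orientation: [-179.9, -0.2, 50.4]
force: [0.2, 0.2, 0.4]
finger_gap: 0.649
```

```bash
python3 -c "
from h import *
plan(.59,.41,.26,106)
st=shot('side','d20',(180,200,310,320),6)
a=cv2.imread('pics/d20_full.png')[60:170,150:260]; cv2.imwrite('pics/d20t.png',cv2.resize(a,None,fx=6,fy=6,interpolation=cv2.INTER_CUBIC))
shot('scene','s6')
a=cv2.imread('pics/s6_full.png'); cv2.imwrite('pics/s6c.png',cv2.resize(a[105:195,130:230],None,fx=6,fy=6,interpolation=cv2.INTER_CUBIC))
S=cam('scene')
for z in (.21,.2137): print(back(S,[[360.6,209.6],[439.9,218.1]],z).round(4))
print(back(S,[[391.2,228]],.19).round(4))
"
```

```text
t 40.1 pos [ 0.476  -0.0445  0.2615] rpy [-1.7986e+02 -1.6000e-01  5.0450e+01] gap 59.7 F [0.2 0.2 0.4]
dp [ 2.115 -1.007  0.016] roll -0.309 rows 12
[[0.5704 0.2925 0.21  ]
 [0.5121 0.4922 0.21  ]]
[[0.5727 0.2925 0.2137]
 [0.5146 0.4915 0.2137]]
[[0.5789 0.3825 0.19  ]]
```

View pics/d20.png

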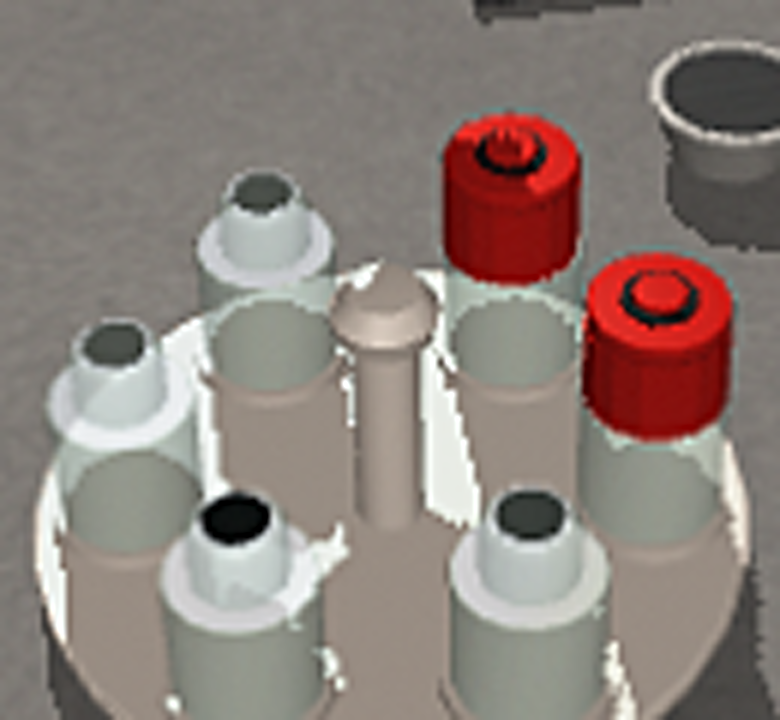

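View pics/s6.png

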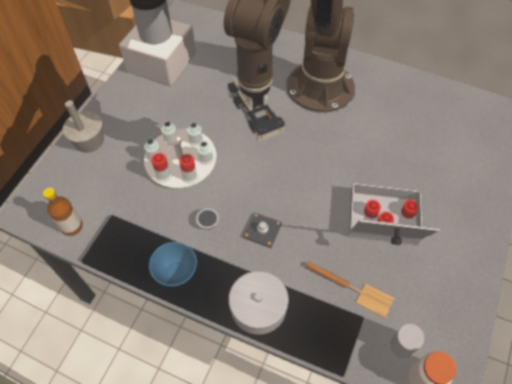

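View pics/d20t.png

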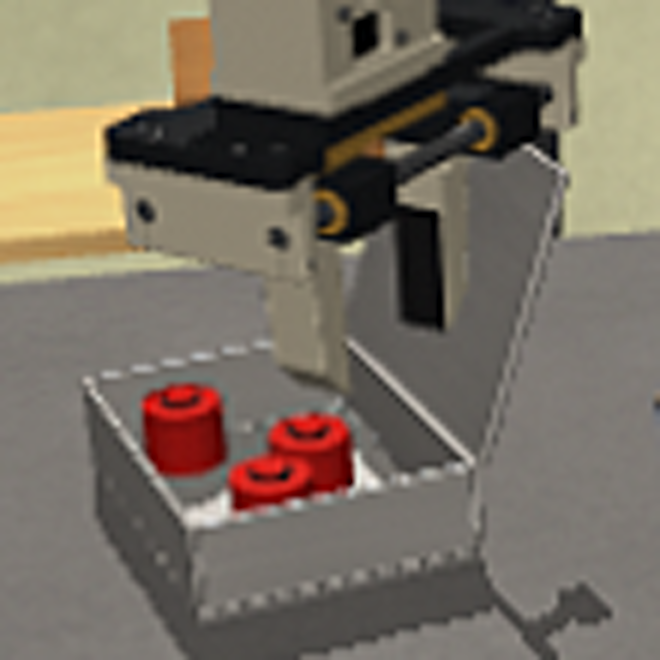

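```bash
python3 -c "
from h import *
plan(.624,.356,.26,106)
"
```

```text
t 40.2 pos [ 0.4778 -0.0506  0.2613] rpy [ 1.7997e+02 -6.0000e-02  5.0150e+01] gap 60.1 F [ 0.3 -0.3 -0.4]
dp [ 2.029 -0.742  0.008] roll -0.31 rows 11
```

Request:
apply_moves([
  {"dp": [1, -0.37, 0], "roll": -0.31, "hand": 1},
  {"dp": [1, -0.37, 0], "roll": -0.31, "hand": 1},
  {"dp": [1, -0.37, 0], "roll": -0.31, "hand": 1},
  {"dp": [1, -0.37, 0], "roll": -0.31, "hand": 1},
  {"dp": [1, -0.37, 0], "roll": -0.31, "hand": 1},
  {"dp": [1, -0.37, 0], "roll": -0.31, "hand": 1},
  {"dp": [1, -0.37, 0], "roll": -0.31, "hand": 1},
  {"dp": [1, -0.37, 0], "roll": -0.31, "hand": 1},
  {"dp": [1, -0.37, 0], "roll": -0.31, "hand": 1},
])

```text
time_s: 40.95
position: [0.5511, 0.1468, 0.2601]
orientation: [-180.0, 0.0, 105.9]
force: [0.1, -1.0, 0.1]
finger_gap: 0.049
```

```bash
python3 -c "
from h import *
plan(.624,.356,.26,106)
"
```

```text
t 40.95 pos [0.5511 0.1468 0.2601] rpy [-1.7996e+02  4.0000e-02  1.0588e+02] gap 4.5 F [ 0.1 -1.   0.1]
dp [ 0.906  0.637 -0.   ] roll -0.001 rows 6
```

Go around the plate's end (tool y first), then along, then down.

Request:
apply_moves([
  {"dp": [0.05, 0.3, 0], "roll": 0, "hand": 1},
  {"dp": [0.2, 0.5, 0], "roll": 0, "hand": 1},
  {"dp": [0.4, 0.64, 0], "roll": 0, "hand": 1},
  {"dp": [0.906, 0.64, 0], "roll": 0, "hand": 1},
  {"dp": [0.906, 0.64, 0], "roll": 0, "hand": 1},
  {"dp": [0.906, 0.64, 0], "roll": 0, "hand": 1},
  {"dp": [0.906, 0.64, 0], "roll": 0, "hand": 1},
  {"dp": [0.906, 0.64, 0.2], "roll": 0, "hand": 1},
  {"dp": [0.906, 0.64, 0.34], "roll": 0, "hand": 1},
  {"dp": [0.906, 0.64, 0.34], "roll": 0, "hand": 1},
])

```text
time_s: 41.78
position: [0.6221, 0.3543, 0.1858]
orientation: [-179.5, 0.2, 105.5]
force: [-0.6, -1.0, -2.5]
finger_gap: 0.01
```

```bash
python3 -c "
from h import *
plan(.501,.320,.19,106)
shot('side','d21',(140,40,280,160),5)
shot('scene','s7',(330,150,460,270),5)
"
```

```text
t 41.78 pos [0.6221 0.3543 0.1858] rpy [-179.45    0.24  105.49] gap 0.9 F [-0.6 -1.  -2.5]
dp [-0.003 -0.63  -0.015] roll -0.003 rows 4
```

View pics/d21.png

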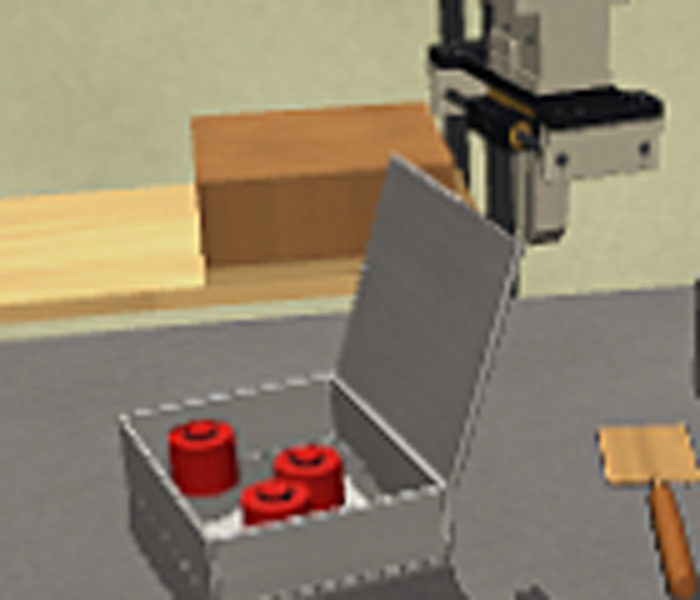

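View pics/s7.png

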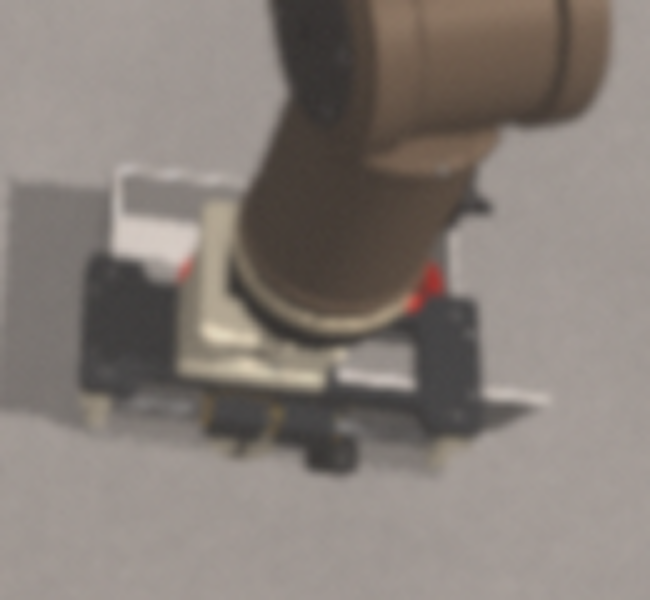

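Request:
apply_moves([
  {"dp": [0, -0.08, 0], "roll": 0, "hand": 1},
  {"dp": [0, -0.16, 0], "roll": 0, "hand": 1},
  {"dp": [0, -0.22, 0], "roll": 0, "hand": 1},
  {"dp": [0, -0.27, 0], "roll": 0, "hand": 1},
  {"dp": [0, -0.32, 0], "roll": 0, "hand": 1},
  {"dp": [0, -0.37, 0], "roll": 0, "hand": 1},
  {"dp": [0, -0.42, 0], "roll": 0, "hand": 1},
])

```text
time_s: 42.47
position: [0.5449, 0.3347, 0.196]
orientation: [179.7, -0.1, 105.6]
force: [-0.4, -0.2, -0.8]
finger_gap: 0.005
```

```bash
python3 -c "
from h import *
plan(.501,.320,.19,106)
shot('side','d22',(140,40,280,160),5)
"
```

```text
t 42.47 pos [0.5449 0.3347 0.196 ] rpy [ 1.7973e+02 -8.0000e-02  1.0557e+02] gap 0.5 F [-0.4 -0.2 -0.8]
dp [-0.012 -0.231  0.029] roll -0.002 rows 2
```

View pics/d22.png

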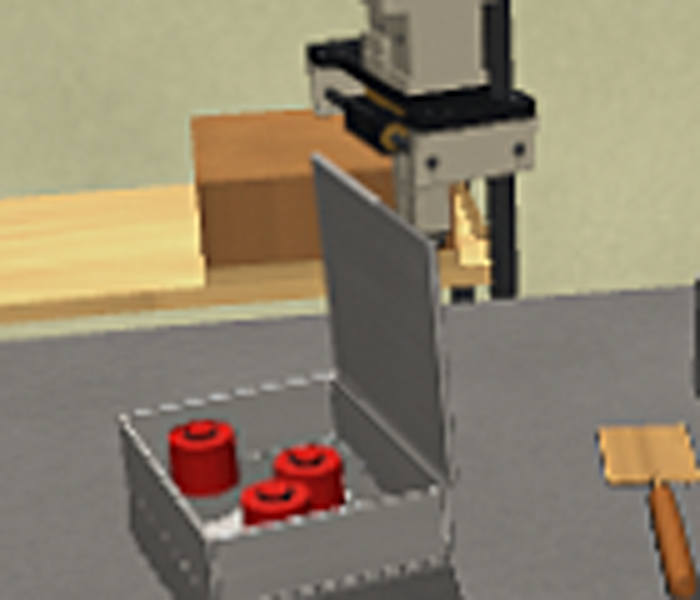

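Plate is moving forward past vertical. Push on.

Request:
apply_moves([
  {"dp": [0, -0.06, 0.02], "roll": 0, "hand": 1},
  {"dp": [0, -0.12, 0.03], "roll": 0, "hand": 1},
  {"dp": [0, -0.18, 0.03], "roll": 0, "hand": 1},
  {"dp": [0, -0.24, 0.03], "roll": 0, "hand": 1},
  {"dp": [0, -0.24, 0.03], "roll": 0, "hand": 1},
  {"dp": [0, -0.24, 0.03], "roll": 0, "hand": 1},
  {"dp": [0, -0.24, 0.03], "roll": 0, "hand": 1},
  {"dp": [0, -0.24, 0.03], "roll": 0, "hand": 1},
  {"dp": [0, -0.24, 0.03], "roll": 0, "hand": 1},
  {"dp": [0, -0.24, 0.03], "roll": 0, "hand": 1},
])

```text
time_s: 43.35
position: [0.4977, 0.3217, 0.1867]
orientation: [180.0, 0.0, 105.7]
force: [0.0, -0.2, -0.4]
finger_gap: -0.002
```

```bash
python3 -c "
from h import *
plan(.501,.320,.19,106)
shot('side','d23',(140,40,280,160),5)
"
```

```text
t 43.35 pos [0.4977 0.3217 0.1867] rpy [179.99   0.   105.7 ] gap -0.1 F [ 0.  -0.2 -0.4]
dp [-0.013  0.014 -0.017] roll -0.002 rows 1
```

View pics/d23.png

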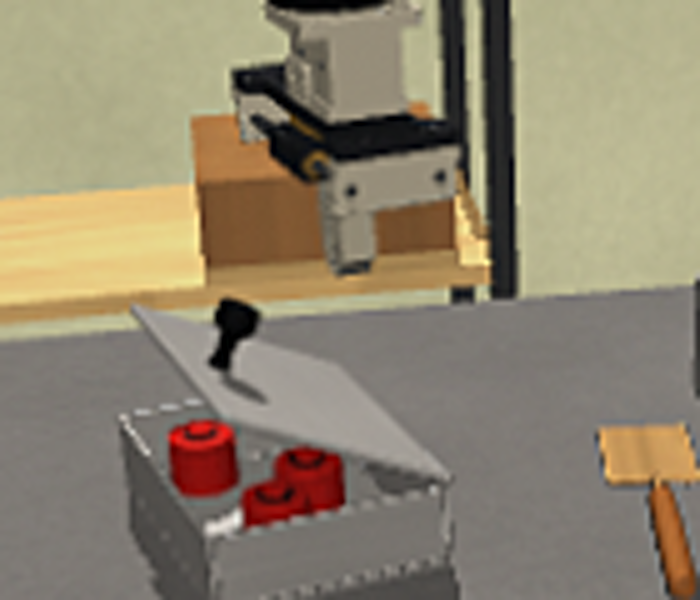

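Request:
apply_moves([
  {"dp": [0, 0.05, -0.3], "roll": 0, "hand": 1},
  {"dp": [0, 0.05, -0.4], "roll": 0, "hand": 1},
  {"dp": [0, 0.05, -0.4], "roll": 0, "hand": 1},
  {"dp": [0, 0.05, -0.4], "roll": 0, "hand": 1},
  {"dp": [0, 0.05, -0.4], "roll": 0, "hand": 1},
  {"dp": [0, 0.05, -0.4], "roll": 0, "hand": 1},
  {"dp": [0, 0.05, -0.4], "roll": 0, "hand": 1},
  {"dp": [0, 0.05, -0.4], "roll": 0, "hand": 1},
  {"dp": [0, 0.05, -0.4], "roll": 0, "hand": 1},
  {"dp": [0, 0.05, -0.4], "roll": 0, "hand": 1},
])

```text
time_s: 44.23
position: [0.5066, 0.3243, 0.2663]
orientation: [-180.0, 0.0, 105.7]
force: [0.2, 0.2, -0.5]
finger_gap: 0.007
```

```bash
python3 -c "
from h import *
plan(.501,.320,.19,106)
shot('side','d24',(140,60,290,180),5)
a=cv2.imread('pics/d24_full.png'); cv2.imwrite('pics/d24c.png',cv2.resize(a[200:320,180:310],None,fx=6,fy=6,interpolation=cv2.INTER_CUBIC))
shot('scene','s8')
"
```

```text
t 44.23 pos [0.5066 0.3243 0.2663] rpy [-1.7996e+02  1.0000e-02  1.0574e+02] gap 0.6 F [ 0.2  0.2 -0.5]
dp [-0.013 -0.033  0.382] roll -0.001 rows 2
```

View pics/d24.png

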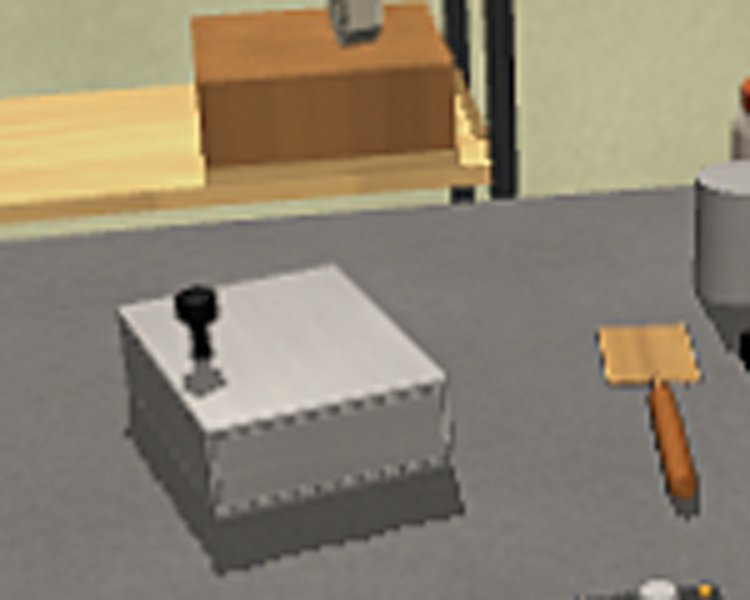

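View pics/s8.png

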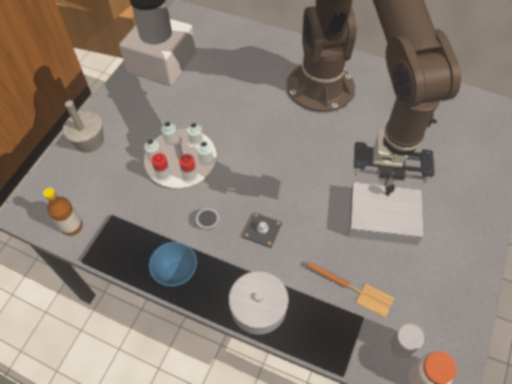

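View pics/d24c.png

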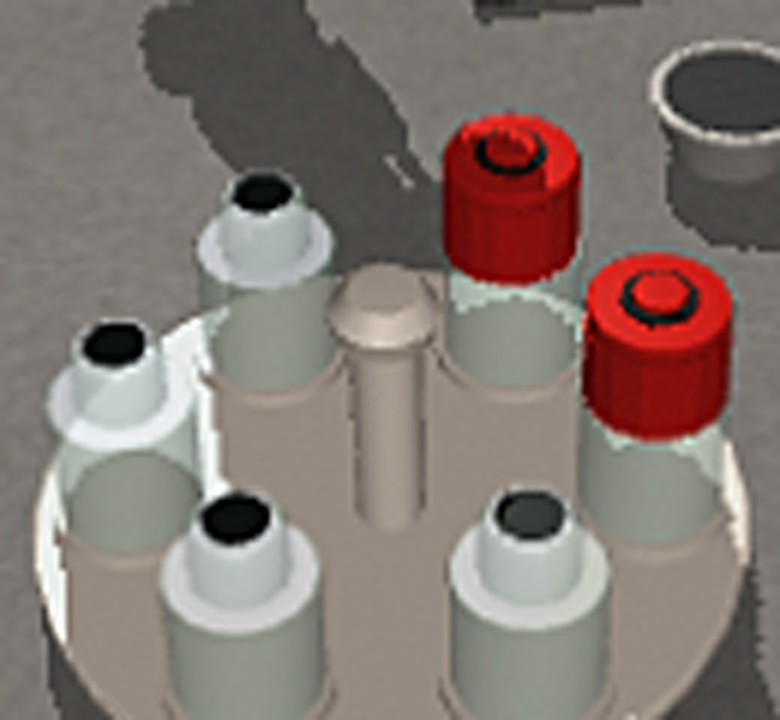

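```bash
python3 -c "
from h import *
D=cam('side')
for n,p in (('B',[.5534,-.2433]),('C',[.5824,-.3232])):
  for z in (.114,.120): print(n,z,((proj(D,[[*p,z]])-[180,200]+.5)*6-.5).round(0))
"
```

```text
B 0.114 [[512. 145.]]
B 0.12 [[512. 131.]]
C 0.114 [[657. 291.]]
C 0.12 [[658. 277.]]
```

```bash
python3 -c "
from rig import env
print(env.hand_in())"
```

```text
the job is handed in; nothing more can be done
None
```

All four loose lids are gauged and sorted, the tin is shut, and the job was handed in at about 44 s of the 210 s allowed.

- **Lids 1, 2 and 3 (tight):** each stopped at the step, and stayed there after I released it and after I pressed and shifted it slightly. All three stood upright in the tin just before its lid closed.
- **Lid 4 (right):** it went down to the base with no resistance, so I seated it on an open jar next to the capped one. In the side camera its button showed at about pixel (510,148), against (512,145) calculated for a fully seated lid. The lid that was already there matched its own calculated position equally well.
- **Tin lid:** the last side and scene pictures show it lying flat and shut.
- **Bystanders:** the katori and spatula look unmoved by eye; I did not measure them. The gripper was clear of everything at hand-in.

- **Lid 1 in the tin:** it shifted a few centimetres while I was handling lid 3. I can't say whether I brushed it or it was the announced knock; it stayed upright in the tin.
- **Camera disagreement:** camera estimates of the gauge pin differed by about 2 to 4 mm, so I aligned by the arm's own readings and the contact force.

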